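# Load shaft samples into the X-ray sample chamber and screw down its cover

## Task

Lower every round metal sample shaft from the rubber mat into a V-block of its own in the open sample chamber so that its round ends lie down in the groove; set it down, do not drop it in. Then close the clear cover. Run the four wing screws in evenly, clockwise and in cross order - near-left, far-right, near-right, far-left - first each about half-way, then once more in the same order until each is tight at its stop. Leave the bottle, the cup and the calibration disc where they are.

Things in the scene. Friction and masses are not known exactly. Their poses are not given: they have to be found in the camera images.
- bar0_center (a point): centre of the steel shaft sample: a round bar 30 mm in diameter and 110 mm long (0.2 to 0.9 kg) with a square collar 34 x 34 mm, 24 mm long, at its middle, so that it does not roll. It lies on the black ribbed rubber mat (300 x 260 mm, 3 mm thick), its centre 20 mm above the table. x axis along the bar. None if this bar is absent today (also None while held).
- bar1_center (a point): centre of the brass shaft sample: a round bar 30 mm in diameter and 110 mm long (0.2 to 0.9 kg) with a square collar 34 x 34 mm, 24 mm long, at its middle, so that it does not roll. It lies on the black ribbed rubber mat (300 x 260 mm, 3 mm thick), its centre 20 mm above the table. x axis along the bar. None if this bar is absent today (also None while held).
- bar2_center (a point): centre of the aluminium shaft sample: a round bar 30 mm in diameter and 110 mm long (0.2 to 0.9 kg) with a square collar 34 x 34 mm, 24 mm long, at its middle, so that it does not roll. It lies on the black ribbed rubber mat (300 x 260 mm, 3 mm thick), its centre 20 mm above the table. x axis along the bar. None if this bar is absent today (also None while held).
- vblock0 (a point): the left V-block (seen from the robot) in the sample chamber: the point where the centre of a seated bar comes to lie, 40 mm above the table. x axis along the groove (away from the robot), y left, z up. A pair of steel 90-degree V supports, each 18 mm thick, centred 42 mm ahead of and 42 mm behind this point, open space for fingers between; flank tops 51 mm above the table, 65 mm apart.
- vblock1 (a point): the middle V-block (seen from the robot) in the sample chamber: the point where the centre of a seated bar comes to lie, 40 mm above the table. x axis along the groove (away from the robot), y left, z up. A pair of steel 90-degree V supports, each 18 mm thick, centred 42 mm ahead of and 42 mm behind this point, open space for fingers between; flank tops 51 mm above the table, 65 mm apart.
- vblock2 (a point): the right V-block (seen from the robot) in the sample chamber: the point where the centre of a seated bar comes to lie, 40 mm above the table. x axis along the groove (away from the robot), y left, z up. A pair of steel 90-degree V supports, each 18 mm thick, centred 42 mm ahead of and 42 mm behind this point, open space for fingers between; flank tops 51 mm above the table, 65 mm apart.
- floor (a point): middle of the sample chamber's floor, 8 mm above the table. The chamber is a fixed open box, outside 168 (x) x 316 (y) mm, walls 12 mm thick, rim with black gasket 66 mm above the table; the V-blocks stand in it 80 mm apart, the middle one here. Between the V supports (33 mm to either side along x) the fingers are free down to the floor.
- hinge (a point): middle of the cover's hinge line, on the far edge of the chamber, 66 mm above the table. Axes as the chamber's: x away from the robot, y to the left along the hinge line, z up. The cover is 168 mm from hinge to free edge, 316 mm wide and 10 mm thick; closed, its top is 76 mm above the table. Under it rubber pads that come down to just over the ends of seated bars.
- cover (a joint): angle of the clear plastic cover about the hinge line, rad: 0 closed, flat on the gasket; it starts open at 1.8 to 2.1, standing up and leaning away from the robot. Stiff hinge: it stays where it is left; up to about 10 N at the free edge moves it.
- tab (a point): aluminium tab 60 mm wide and 10 mm thick in the middle of the cover's free edge, sticking out 27 mm from it. The point is on the tab's outer (upper when closed) face, 185 mm from the hinge line. z axis: the outward normal of the cover.
- wing_near_left (a point): middle of the wing of the near-left wing screw (left and right as seen by the robot, near is the edge towards the robot, with the cover closed): an upright steel bar 42 mm long, 9 mm thick and 22 mm high, on a round hub. The point lies on the screw's axis, half-way up the wing, 26 mm above the cover's top face. x axis along the wing, z along the screw's axis out of the cover.
- screw_near_left (a joint): turn of the near-left wing screw, rad: starts loose at 0 to 0.25, grows clockwise seen from above, tight at a hard stop at 2.4; about 1.2 is half-way. It stays where it is left and turns with about 0.07 N m. The screws sit 69 mm ahead of and behind the middle of the cover and 137 mm to either side.
- wing_far_right (a point): middle of the wing of the far-right wing screw (left and right as seen by the robot, near is the edge towards the robot, with the cover closed): an upright steel bar 42 mm long, 9 mm thick and 22 mm high, on a round hub. The point lies on the screw's axis, half-way up the wing, 26 mm above the cover's top face. x axis along the wing, z along the screw's axis out of the cover.
- screw_far_right (a joint): turn of the far-right wing screw, rad: starts loose at 0 to 0.25, grows clockwise seen from above, tight at a hard stop at 2.4; about 1.2 is half-way. It stays where it is left and turns with about 0.07 N m. The screws sit 69 mm ahead of and behind the middle of the cover and 137 mm to either side.
- wing_near_right (a point): middle of the wing of the near-right wing screw (left and right as seen by the robot, near is the edge towards the robot, with the cover closed): an upright steel bar 42 mm long, 9 mm thick and 22 mm high, on a round hub. The point lies on the screw's axis, half-way up the wing, 26 mm above the cover's top face. x axis along the wing, z along the screw's axis out of the cover.
- screw_near_right (a joint): turn of the near-right wing screw, rad: starts loose at 0 to 0.25, grows clockwise seen from above, tight at a hard stop at 2.4; about 1.2 is half-way. It stays where it is left and turns with about 0.07 N m. The screws sit 69 mm ahead of and behind the middle of the cover and 137 mm to either side.
- wing_far_left (a point): middle of the wing of the far-left wing screw (left and right as seen by the robot, near is the edge towards the robot, with the cover closed): an upright steel bar 42 mm long, 9 mm thick and 22 mm high, on a round hub. The point lies on the screw's axis, half-way up the wing, 26 mm above the cover's top face. x axis along the wing, z along the screw's axis out of the cover.
- screw_far_left (a joint): turn of the far-left wing screw, rad: starts loose at 0 to 0.25, grows clockwise seen from above, tight at a hard stop at 2.4; about 1.2 is half-way. It stays where it is left and turns with about 0.07 N m. The screws sit 69 mm ahead of and behind the middle of the cover and 137 mm to either side.
- bottle: brown glass bottle, 60 mm wide, 130 mm tall, standing beyond the work; origin under its base. Leave alone.
- beaker: small white ceramic cup, 52 mm wide, 55 mm tall, on the robot's side of the work; origin under its base. Leave alone.
- puck: dark steel calibration disc, 48 mm across, 22 mm high, lying beyond the work; origin under its base. Leave alone.

How it is judged:
By the outcome, as a careful person would: the job done as asked, in the order asked, and still so for the second after the job is handed in, with the robot touching nothing.
Of bar0, bar1, bar2 only 2 to 3 are there at a start; the rules pass over those that are not, and their reading is None.
At some moment in a run one of bar0, bar1, bar2 may be knocked a few centimetres aside while the robot is not near it.
It also fails if it takes over 210 s, if anything falls off the work surface, if the arm or the gripper's body presses on something with over 40 N, if the wrist force passes 120 N, or if a joint passes its speed limit or range.

## Robot

A 6-joint arm with a two-finger parallel gripper is mounted at the origin on the work surface. World frame = base frame: x ahead of the robot, y to its left, z up, the work surface at z = 0. Lengths are in m, angles in rad, forces in N, time in s.
With the tool pointing down it reaches from about 0.3 to 0.875 m from the base axis. Payload 6.4 kg.
Tool frame: the origin (TCP) lies between the finger pads; the fingertips stand ctrl.tip_extent ahead of it and the grasp point (between the pads) is the TCP (ctrl.tip_extent is the distance from the TCP to the fingertips, in m); z points along the fingers, y is the line along which they close (so a half turn about z gives the same grasp; the last joint's range is limited). The gripper opens to 85 mm and grips with 20 to 120 N. Pads are 22 mm wide; open, the fingers measure 114 mm over their backs; the gripper's body (76 mm by 85 mm) begins 54 mm behind the grasp point. The pads swing forward as they close: fully open they stand 13 mm farther back than shut.
Start: joints at [1.144, 0.181, 1.607, -0, 1.354, -0.206], TCP at [0.126, 0.561, 0.25] pointing down, gripper open.
Joint ranges: [-2.99, 2.99], [-0.89, 2.07], [0.3, 2.58], [-1.14, 4.28], [0, 2.63], [-3.12, 3.12]. Speed limits (rad/s): [2.57, 2.57, 3.01, 3.14, 3.14, 3.14].

## Interface

Orientations are given as a unit quaternion [w, x, y, z].
In Python, from bench import ctrl gives the robot as it stands.
- The arm moves only by the tool send_rows, never from a script. Its arguments are lists of equal length, an entry for each row: "dr": the turn, a rotation vector about the tool's x, y, z in units of 6 degrees (1.0 is 6 degrees), a list of three; "xyz": the shift along the tool's x, y, z in cm, a list of three; "jaw": the opening in per cent of the stroke, from 0 (shut) to 100 (fully open). In form: {"dr": [[wx, wy, wz], ...], "xyz": [[dx, dy, dz], ...], "jaw": [jaw, ...]}. A call has exactly 8 rows; each row is the pose to reach, as a shift and turn from the pose commanded when the call began, along the tool's axes at that moment; what a row does not reach only later rows make up. A row lasts 1/8 s, in which the tool goes at most 62.5 mm and 10.7 degrees, less where a joint would pass 70% of its speed; a pose out of reach is approached as far as the arm can. A call with a gripper value outside its range is refused whole. The fingers move at their own pace and stop on an object; the grip force is fixed at half the most. Time passes only in rows, so rows that repeat a pose let the fingers close, or fill a call up. It gives the time, the measured TCP pose, the force, the opening and the grip force at its end, in the units of the state.
- ctrl.get_obs(): the state, without advancing time (a new reading comes with each control period).
- ctrl.camera(name): name is "scene" or "top"; returns the picture (400x640x3 uint8, red, green, blue); there is no depth.
- ctrl.calibration(name): a dict with "camera_matrix" (3x3 intrinsics, pixels), "world_from_camera" (4x4, takes a point from camera to world coordinates). Camera axes: x right, y up, looking along -z (the intrinsics and any distortion apply to the point x, -y, -z); pixel columns grow to the right and rows downward; lengths in m; the calibration is good to about 2 mm. A picture is of the moment at which its call begins. calibration takes no time and is no camera call.
- ctrl.hand_in(): hands the job in; it is judged then, once.
The state is a dict: "time_s": time; "q": joint angles; "dq": joint speeds; "joint_efforts": joint torques, N m; "eef_pos": TCP position; "eef_rot": TCP orientation; "wrist_force": force on the tool from outside, world axes, zero at the start; "torque": the same for the moment, N m; "opening": opening from 0.0 (shut) to 1.0 (fully open); "grasp_force": force on a finger pad.
Only numpy, scipy, OpenCV 4.12 (cv2) and the standard library are available. Lean on these libraries where they do the work, as an engineer would, in place of code of your own. Each camera call takes 0.05 s, during which the arm holds its last target. There are 200 camera calls.

## Working session

There is one attempt and no reset: what is moved stays moved. The work goes in short steps, Python scripts to look and compute and a tool call to move; the robot and the scene stay as the last step left them, time stands still between calls to the robot, and variables do not carry over. Pictures are saved under pics/ and viewed, at most 14 in all, crops included, and the job is handed in when it is done.

Besides the shell and the picture viewer there is one more tool, called after "Emit:" as name(argument=value, ...), one argument or row to a line, values as JSON. send_rows: Moves the arm, as the interface text tells. Its arguments: {"type":"object","properties":{"dr":{"type":"array","items":{"type":"array","items":{"type":"number"}}},"xyz":{"type":"array","items":{"type":"array","items":{"type":"number"}}},"jaw":{"type":"array","items":{"type":"number"}}},"required":["dr","xyz","jaw"]}

```bash
ls; mkdir -p pics; python3 - <<'E'
from bench import ctrl
import cv2,numpy as np
np.set_printoptions(precision=4,suppress=True)
for n in("scene","top"):
    cv2.imwrite(f"pics/{n}0.png",ctrl.camera(n)[:,:,::-1]);print(n,ctrl.calibration(n))
print(ctrl.get_obs(),ctrl.tip_extent)
E
```

```text
pics
scene {'camera_matrix': array([[371.5268,   0.    , 317.2221],
       [  0.    , 371.5268, 194.7334],
       [  0.    ,   0.    ,   1.    ]]), 'world_from_camera': array([[ 0.5418, -0.6535,  0.5286,  1.0408],
       [ 0.8405,  0.4186, -0.3439, -0.2982],
       [ 0.0035,  0.6306,  0.7761,  0.7483],
       [ 0.    ,  0.    ,  0.    ,  1.    ]])}
top {'camera_matrix': array([[493.7116,   0.    , 320.721 ],
       [  0.    , 493.7116, 207.2413],
       [  0.    ,   0.    ,   1.    ]]), 'world_from_camera': array([[ 0.0288,  0.9914, -0.1275,  0.4468],
       [-0.9996,  0.0283, -0.006 , -0.029 ],
       [-0.0024,  0.1276,  0.9918,  1.1812],
       [ 0.    ,  0.    ,  0.    ,  1.    ]])}
{'time_s': 0.1, 'q': array([ 1.1437,  0.1815,  1.6079, -0.    ,  1.3538, -0.2063]), 'dq': array([ 0.001 , -0.0003, -0.0023,  0.0003,  0.0009,  0.0009]), 'joint_efforts': array([  0.0001, -44.588 , -35.223 ,  -0.0004,   0.0043,  -0.    ]), 'eef_pos': array([0.1257, 0.5606, 0.2495]), 'eef_rot': array([-0.0002,  0.1102,  0.9939, -0.0007]), 'wrist_force': array([-0.6052, -0.4214,  0.4092]), 'torque': array([-0.065 , -0.0132, -0.0144]), 'grasp_force': 0.0, 'opening': 1.0034752086262113} 0.019
```

View pics/scene0.png

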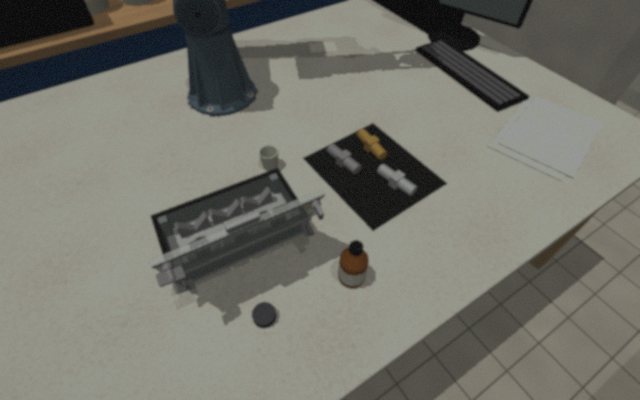

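View pics/top0.png

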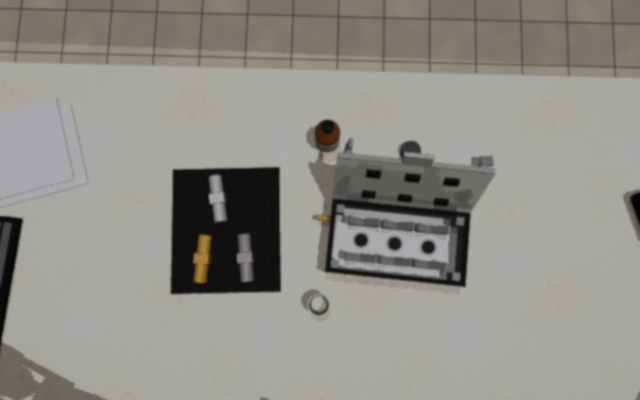

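The top view shows three bars on the mat: aluminium or steel at (218,198) and (246,258), brass at (203,258). The chamber spans about (326..470, 200..286), with the cover open beyond it. The cup is at (318,303).

```bash
cat > h.py <<'E'
from bench import ctrl
import cv2,numpy as np
from scipy.spatial.transform import Rotation as R
np.set_printoptions(precision=4,suppress=True)
def cast(n,uv,z):
    c=ctrl.calibration(n);K=c["camera_matrix"];T=c["world_from_camera"]
    uv=np.atleast_2d(uv).astype(float)
    d=np.c_[(uv[:,0]-K[0,2])/K[0,0],-(uv[:,1]-K[1,2])/K[1,1],-np.ones(len(uv))]@T[:3,:3].T
    o=T[:3,3];return o+d*((z-o[2])/d[:,2])[:,None]
def proj(n,p):
    c=ctrl.calibration(n);K=c["camera_matrix"];T=c["world_from_camera"]
    q=(np.atleast_2d(p)-T[:3,3])@T[:3,:3]
    return np.c_[K[0,0]*q[:,0]/-q[:,2]+K[0,2],K[1,1]*q[:,1]/q[:,2]+K[1,2]]
def bars(im=None,z=.03,poly=[(174,170),(279,170),(279,292),(174,292)]):
    im=ctrl.camera("top") if im is None else im
    m=np.zeros(im.shape[:2],np.uint8);cv2.fillPoly(m,[np.array(poly)],255)
    b=((im.max(2)>75)*255).astype(np.uint8)&m
    out=[]
    for c in cv2.findContours(b,cv2.RETR_EXTERNAL,cv2.CHAIN_APPROX_NONE)[0]:
        if cv2.contourArea(c)<150:continue
        (u,v),s,_=cv2.minAreaRect(c)
        box=cv2.boxPoints(cv2.minAreaRect(c));w=cast("top",box,z)
        e=[w[1]-w[0],w[2]-w[1]];L=max(e,key=np.linalg.norm);a=np.degrees(np.arctan2(L[1],L[0]))
        a=(a+90)%180-90
        out.append((np.round((u,v),1),w.mean(0)[:2],round(a,1),np.linalg.norm(e[0]),np.linalg.norm(e[1]),im[int(v),int(u)]))
    return out
def tool(p,yaw=None):
    "shift (cm) in tool axes to world point p; turn units (about tool z) so tool y points along yaw"
    o=ctrl.get_obs();r=R.from_quat(o["eef_rot"],scalar_first=True)
    s=r.inv().apply(np.array(p)-o["eef_pos"])*100
    print("shift cm",s.round(2),end=" ")
    if yaw is not None:
        y=r.as_matrix()[:,1];cur=np.arctan2(y[1],y[0]);d=(yaw-cur+np.pi/2)%np.pi-np.pi/2
        print("wz units",-np.degrees(d)/6,"other",-np.degrees(d-np.sign(d)*np.pi)/6,end="")
    print()
def st():
    o=ctrl.get_obs();r=R.from_quat(o["eef_rot"],scalar_first=True).as_matrix()
    print("t",o["time_s"],"p",o["eef_pos"],"z",r[:,2],"yaw_y",np.degrees(np.arctan2(r[1,1],r[0,1])),"F",o["wrist_force"],"open",round(o["opening"],3),"g",o["grasp_force"],"q",o["q"])
E
python3 - <<'E'
from h import *
im=cv2.imread("pics/top0.png")[:,:,::-1]
for b in bars(im):print(b)
s=cv2.imread("pics/top0.png")[110:300,300:510];cv2.imwrite("pics/crop0.png",cv2.resize(s,None,fx=3.8,fy=3.1,interpolation=cv2.INTER_CUBIC))
# gasket dark mask
print(cast("top",[(326,272),(466,286),(333,200),(470,210)],.066))
st()
E
```

```text
(array([244.5, 257.5]), array([0.4725, 0.1516]), np.float64(2.7), np.float64(0.035046973526855596), np.float64(0.10860385125658392), array([132, 128, 131], dtype=uint8))
(array([200.6, 258.1]), array([0.4681, 0.2534]), np.float64(-1.5), np.float64(0.11145886138276843), np.float64(0.036645760864291256), array([166, 123,  52], dtype=uint8))
(array([216.3, 197.9]), array([0.6102, 0.2249]), np.float64(13.7), np.float64(0.03668502551422543), np.float64(0.11184758678557645), array([163, 162, 161], dtype=uint8))
[[ 0.4443 -0.0382  0.066 ]
 [ 0.4224 -0.3511  0.066 ]
 [ 0.6076 -0.0497  0.066 ]
 [ 0.5935 -0.3617  0.066 ]]
t 0.1 p [0.1257 0.5606 0.2495] z [-0.0006 -0.0014 -1.    ] yaw_y 77.34890310327636 F [-0.6052 -0.4214  0.4092] open 1.003 g 0.0 q [ 1.1437  0.1815  1.6079 -0.      1.3538 -0.2063]
```

View pics/crop0.png

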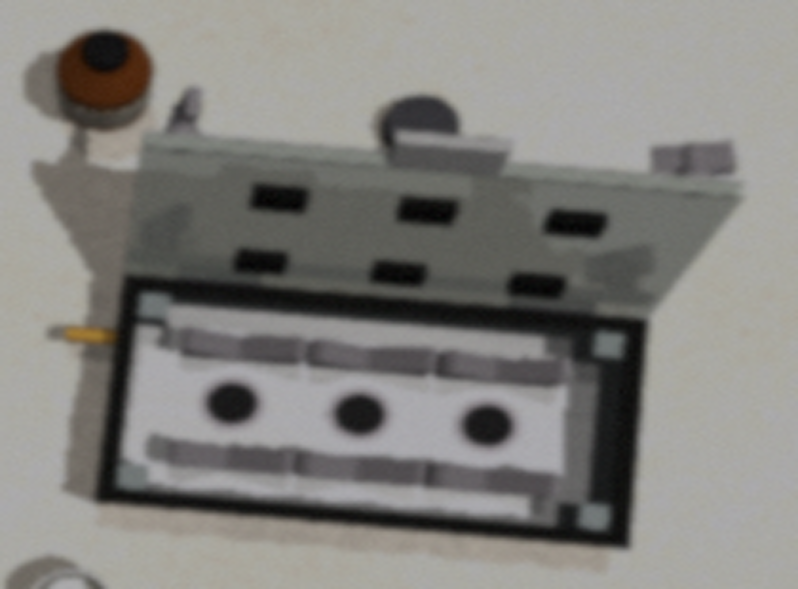

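The crop shows the gasket corners near-left (98,500), near-right (628,545), far-left (122,278) and far-right (648,320). The three dark floor dots are at (232,403), (359,414) and (487,425), and the V supports lie fore and aft of them.

```bash
python3 - <<'E'
from h import *
f=lambda a:np.array(a,float)/[3.8,3.1]+[300-.37,110-.34]
c=cast("top",f([(98,500),(628,545),(648,320),(122,278)]),.066)
d=cast("top",f([(232,403),(359,414),(487,425)]),.008)
print(c,c.mean(0));print(d)
y=(c[0]+c[3]-c[1]-c[2])[:2];print("y dir deg from +y",np.degrees(np.arctan2(-y[0],y[1])),np.linalg.norm(y)/2)
y=(d[0]-d[2])[:2];print(np.degrees(np.arctan2(-y[0],y[1])),np.linalg.norm(y)/2)
x=(c[3]+c[2]-c[1]-c[0])[:2];print(np.degrees(np.arctan2(x[1],x[0])),np.linalg.norm(x)/2)
# tab outer top edge crop(395..512,130..140)
# first bar, brass, target hover
tool([.4725,.1516,.10],np.radians(92.7))
tool([.4681,.2534,.10],np.radians(88.5))
tool([.6102,.2249,.10],np.radians(103.7))
E
```

```text
[[ 0.4466 -0.0368  0.066 ]
 [ 0.4235 -0.3487  0.066 ]
 [ 0.5869 -0.362   0.066 ]
 [ 0.6091 -0.0468  0.066 ]] [ 0.5165 -0.1986  0.066 ]
[[ 0.5227 -0.1189  0.008 ]
 [ 0.5166 -0.1984  0.008 ]
 [ 0.5105 -0.2782  0.008 ]]
y dir deg from +y -4.13024024713296 0.3143518647287695
-4.401102696159599 0.0798733344681581
-4.081878974483787 0.1633479101035712
shift cm [-42.8  -32.29  14.99] wz units -2.5585161494539435 other 27.441483850546053
shift cm [-40.14 -22.45  14.97] wz units -1.8585161494539424 other 28.141483850546056
shift cm [-54.63 -22.12  14.97] wz units -4.391849482787275 other 25.608150517212724
```

Emit:
send_rows(
  dr=[
    [0,0,-1.3],
    [0,0,-2.56],
    [0,0,-2.56],
    [0,0,-2.56],
    [0,0,-2.56],
    [0,0,-2.56],
    [0,0,-2.56],
    [0,0,-2.56],
  ],
  xyz=[
    [-5,-4,2],
    [-10.7,-8.1,4],
    [-16,-12.1,6],
    [-21.4,-16.1,8],
    [-26.7,-20.2,10],
    [-32,-24.2,12],
    [-37.5,-28.2,14],
    [-42.8,-32.3,14],
  ],
  jaw=[70,70,70,70,70,70,70,70],
)

```text
time_s: 1.1
eef_pos: [0.4375, 0.1925, 0.1161]
eef_rot: [-0.001, -0.024, 1.0, -0.0]
wrist_force: [0.8, 0.9, 0.3]
opening: 0.695
grasp_force: 0.0
```

```bash
python3 - <<'E'
from h import *
st();im=ctrl.camera("top");cv2.imwrite("pics/t1.png",im[:,:,::-1])
for b in bars(im):print(b)
tool([.4725,.1516,.026],np.radians(92.7))
E
```

```text
t 1.1 p [0.4375 0.1925 0.1161] z [-0.0016 -0.0001 -1.    ] yaw_y 92.7092688366306 F [0.815  0.8829 0.271 ] open 0.695 g 0.0 q [ 0.1653  0.1394  1.9552  0.0002  1.0487 -1.4529]
(array([189.5, 272. ]), array([0.4354, 0.2772]), np.float64(3.4), np.float64(0.07213234221012915), np.float64(0.09178906765897464), array([71, 86, 99], dtype=uint8))
(array([244.5, 257.5]), array([0.4725, 0.1516]), np.float64(2.7), np.float64(0.035046973526855596), np.float64(0.10860385125658392), array([139, 134, 138], dtype=uint8))
(array([216.1, 198. ]), array([0.6101, 0.2253]), np.float64(6.8), np.float64(0.0379819950346995), np.float64(0.11121044705386286), array([171, 169, 168], dtype=uint8))
shift cm [-2.82 -3.66  9.04] wz units -0.03448559869715264 other 29.965514401302844
```

Emit:
send_rows(
  dr=[
    [0,0,0],
    [0,0,0],
    [0,0,0],
    [0,0,0],
    [0,0,0],
    [0,0,0],
    [0,0,0],
    [0,0,0],
  ],
  xyz=[
    [0,0,0],
    [0,0,0],
    [0,0,0],
    [0,0,0],
    [0,0,0],
    [0,0,0],
    [0,0,0],
    [0,0,0],
  ],
  jaw=[70,70,70,70,70,70,70,70],
)

```text
time_s: 2.15
eef_pos: [0.4373, 0.1942, 0.1172]
eef_rot: [-0.0, -0.024, 1.0, -0.0]
wrist_force: [0.3, -0.4, -0.5]
opening: 0.698
grasp_force: 0.0
```

```bash
python3 - <<'E'
from h import *
st()
tool([.4725,.1516,.026],np.radians(92.7))
im=ctrl.camera("top");cv2.imwrite("pics/t2.png",cv2.resize(im[140:310,160:400,::-1],None,fx=3,fy=3))
E
```

```text
t 2.15 p [0.4373 0.1942 0.1172] z [-0. -0. -1.] yaw_y 92.70477138607275 F [ 0.2514 -0.3798 -0.5035] open 0.698 g 0.0 q [ 0.1692  0.1376  1.9543 -0.      1.0497 -1.4488]
shift cm [-3.32 -4.42  9.12] wz units 0.0007952310121245107 other -29.999204768987877
```

View pics/t2.png

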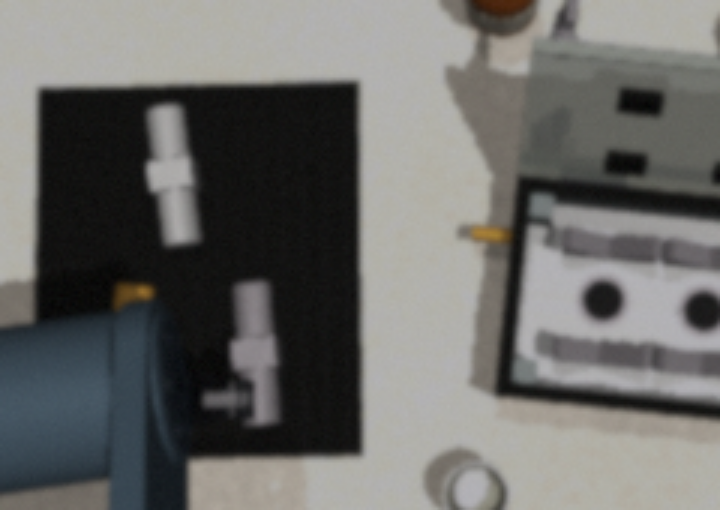

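The hand is left of the near steel bar, at crop (255,352). The far bar is at crop (173,173), and brass is under the arm. Rectangle angles are noisy, so I'll use pixel moments.

```bash
cat >> h.py <<'E'
def bars(im=None,z=.028,poly=[(174,170),(279,170),(279,292),(174,292)]):
    im=ctrl.camera("top") if im is None else im
    m=np.zeros(im.shape[:2],np.uint8);cv2.fillPoly(m,[np.array(poly)],255)
    b=((im.max(2)>75)*255).astype(np.uint8)&m;out=[]
    for c in cv2.findContours(b,cv2.RETR_EXTERNAL,cv2.CHAIN_APPROX_NONE)[0]:
        if cv2.contourArea(c)<150:continue
        f=np.zeros_like(m);cv2.drawContours(f,[c],-1,255,-1);v,u=np.nonzero(f)
        w=cast("top",np.c_[u,v],z)[:,:2];x=w-w.mean(0);a=np.linalg.eigh(x.T@x)[1][:,1]
        p=x@a;mid=w.mean(0)-x.mean(0)+a*(p.max()+p.min())/2
        print(im[int(v.mean()),int(u.mean())],"mean",w.mean(0),"mid",mid,"deg",(np.degrees(np.arctan2(a[1],a[0]))+90)%180-90,"len",np.ptp(p))
E
python3 - <<'E'
from h import *
bars(cv2.imread("pics/top0.png")[:,:,::-1])
E
```

```text
[132 128 131] mean [0.4728 0.1513] mid [0.4726 0.1512] deg 6.86305955697091 len 0.10958174825589961
[167 124  52] mean [0.4675 0.2517] mid [0.468  0.2517] deg -3.09375232235044 len 0.11157371206389101
[163 162 161] mean [0.6105 0.2237] mid [0.6108 0.2238] deg 10.740382148595558 len 0.11190164373104483
```

Emit:
send_rows(
  dr=[
    [0,0,-0.7],
    [0,0,-0.7],
    [0,0,-0.7],
    [0,0,-0.7],
    [0,0,-0.7],
    [0,0,-0.7],
    [0,0,-0.7],
    [0,0,-0.7],
  ],
  xyz=[
    [-1.7,-2.2,0],
    [-3.34,-4.45,0],
    [-3.34,-4.45,2.5],
    [-3.34,-4.45,5],
    [-3.34,-4.45,7],
    [-3.34,-4.45,8.3],
    [-3.34,-4.45,9.1],
    [-3.34,-4.45,9.1],
  ],
  jaw=[70,70,70,70,70,70,70,70],
)

```text
time_s: 3.2
eef_pos: [0.4726, 0.1513, 0.0261]
eef_rot: [-0.0, -0.06, 0.998, -0.0]
wrist_force: [-0.3, 0.5, -0.6]
opening: 0.698
grasp_force: 0.0
```

Emit:
send_rows(
  dr=[
    [0,0,0],
    [0,0,0],
    [0,0,0],
    [0,0,0],
    [0,0,0],
    [0,0,0],
    [0,0,0],
    [0,0,0],
  ],
  xyz=[
    [0,0,0],
    [0,0,0],
    [0,0,0],
    [0,0,0],
    [0,0,0],
    [0,0,0],
    [0,0,0],
    [0,0,0],
  ],
  jaw=[70,30,30,30,30,30,30,30],
)

```text
time_s: 4.2
eef_pos: [0.4735, 0.1518, 0.0272]
eef_rot: [0.001, -0.06, 0.998, 0.0]
wrist_force: [-0.7, 2.7, 5.5]
opening: 0.387
grasp_force: 60.8
```

Emit:
send_rows(
  dr=[
    [0,0,0],
    [0,0,0],
    [0,0,0],
    [0,0,0],
    [0,0,0],
    [0,0,0],
    [0,0,0],
    [0,0,0],
  ],
  xyz=[
    [0,0,0],
    [0,0,0],
    [0,0,-1],
    [0,0,-3],
    [0,0,-6],
    [0,0,-10],
    [0,0,-14],
    [0,0,-14],
  ],
  jaw=[20,20,20,20,20,20,20,20],
)

```text
time_s: 5.2
eef_pos: [0.4746, 0.1514, 0.1691]
eef_rot: [0.003, -0.06, 0.998, -0.0]
wrist_force: [0.8, -0.4, -6.2]
opening: 0.384
grasp_force: 61.1
```

```bash
python3 - <<'E'
from h import *
st()
tool([.5166,-.1985,.11],np.radians(85.7))
E
```

```text
t 5.2 p [0.4746 0.1514 0.1691] z [ 0.0063  0.0002 -1.    ] yaw_y 96.91479129862564 F [ 0.7522 -0.4498 -6.1648] open 0.384 g 61.09784245491028 q [ 0.0702  0.0972  1.8769 -0.0002  1.1613 -1.6212]
shift cm [  0.08 -35.24   5.93] wz units 1.8691318831042734 other -28.130868116895726
```

```bash
python3 - <<'E'
from h import *
tool([.5106,-.2782,.11],np.radians(85.7))
E
```

```text
shift cm [  1.64 -43.08   5.92] wz units 1.8691318831042734 other -28.130868116895726
```

Emit:
send_rows(
  dr=[
    [0,0,0.5],
    [0,0,1],
    [0,0,1.87],
    [0,0,1.87],
    [0,0,1.87],
    [0,0,1.87],
    [0,0,1.87],
    [0,0,1.87],
  ],
  xyz=[
    [0.1,-4,0],
    [0.3,-8,0],
    [0.5,-13,0],
    [0.7,-18,0],
    [0.9,-23,0],
    [1.1,-28,0],
    [1.3,-33,0],
    [1.5,-38,1],
  ],
  jaw=[20,20,20,20,20,20,20,20],
)

```text
time_s: 6.2
eef_pos: [0.5026, -0.2288, 0.1541]
eef_rot: [-0.001, 0.038, 0.999, 0.001]
wrist_force: [0.6, -0.6, -6.3]
opening: 0.387
grasp_force: 61.7
```

Emit:
send_rows(
  dr=[
    [0,0,0],
    [0,0,0],
    [0,0,0],
    [0,0,0],
    [0,0,0],
    [0,0,0],
    [0,0,0],
    [0,0,0],
  ],
  xyz=[
    [0,0,0],
    [0,0,0],
    [0,0,0],
    [0,0,0],
    [0,0,0],
    [0,0,0],
    [0,0,0],
    [0,0,0],
  ],
  jaw=[20,20,20,20,20,20,20,20],
)

```text
time_s: 7.2
eef_pos: [0.5036, -0.2277, 0.1563]
eef_rot: [0.0, 0.038, 0.999, -0.0]
wrist_force: [0.5, 0.3, -5.5]
opening: 0.39
grasp_force: 62.5
```

```bash
python3 - <<'E'
from h import *
st()
tool([.5106,-.2782,.11],np.radians(85.7))
E
```

```text
t 7.2 p [ 0.5036 -0.2277  0.1563] z [ 0.0001 -0.0001 -1.    ] yaw_y 85.68831465770326 F [ 0.4532  0.3048 -5.4734] open 0.39 g 62.496936321258545 q [-0.6394  0.2351  1.7453 -0.      1.1611 -2.135 ]
shift cm [-1.08 -4.98  4.63] wz units -0.0019475570494558933 other 29.99805244295054
```

Emit:
send_rows(
  dr=[
    [0,0,0],
    [0,0,0],
    [0,0,0],
    [0,0,0],
    [0,0,0],
    [0,0,0],
    [0,0,0],
    [0,0,0],
  ],
  xyz=[
    [-0.5,-2.5,0],
    [-1.08,-5,0],
    [-1.08,-5,2],
    [-1.08,-5,5],
    [-1.08,-5,8],
    [-1.08,-5,9.2],
    [-1.08,-5,9.6],
    [-1.08,-5,9.6],
  ],
  jaw=[20,20,20,20,20,20,20,20],
)

```text
time_s: 8.2
eef_pos: [0.5112, -0.279, 0.0611]
eef_rot: [0.001, 0.038, 0.999, -0.0]
wrist_force: [0.5, 0.4, -6.2]
opening: 0.389
grasp_force: 62.6
```

```bash
python3 - <<'E'
from h import *
st()
im=ctrl.camera("scene");cv2.imwrite("pics/s1.png",cv2.resize(im[150:300,140:340,::-1],None,fx=4,fy=4,interpolation=cv2.INTER_CUBIC))
E
```

```text
t 8.2 p [ 0.5112 -0.279   0.0611] z [ 0.0011 -0.001  -1.    ] yaw_y 85.68861459454408 F [ 0.4686  0.4027 -6.1598] open 0.389 g 62.57002830505371 q [-0.7033  0.4321  1.7105 -0.0001  0.9976 -2.1988]
```

View pics/s1.png

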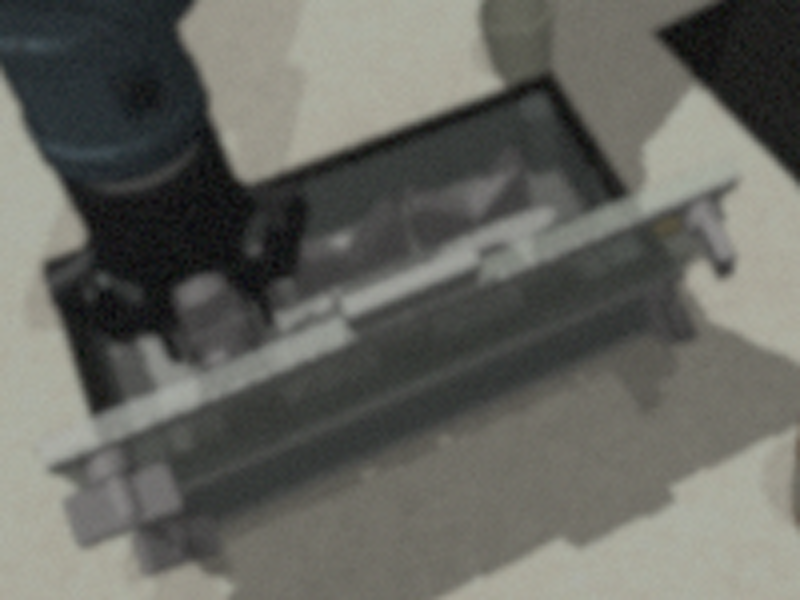

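The steel bar is at crop (215,310), over the right V-block inside the chamber. I'll lower it slowly.

Emit:
send_rows(
  dr=[
    [0,0,0],
    [0,0,0],
    [0,0,0],
    [0,0,0],
    [0,0,0],
    [0,0,0],
    [0,0,0],
    [0,0,0],
  ],
  xyz=[
    [0,0,0.3],
    [0,0,0.6],
    [0,0,0.8],
    [0,0,1.0],
    [0,0,1.1],
    [0,0,1.2],
    [0,0,1.3],
    [0,0,1.3],
  ],
  jaw=[20,20,20,20,20,20,20,20],
)

```text
time_s: 9.25
eef_pos: [0.5108, -0.278, 0.0488]
eef_rot: [-0.0, 0.037, 0.999, 0.0]
wrist_force: [-4.2, 6.2, 9.1]
opening: 0.387
grasp_force: 64.9
```

Emit:
send_rows(
  dr=[
    [0,0,0],
    [0,0,0],
    [0,0,0],
    [0,0,0],
    [0,0,0],
    [0,0,0],
    [0,0,0],
    [0,0,0],
  ],
  xyz=[
    [0,0,0.1],
    [0,0,0.1],
    [0,0,0.1],
    [0,0,0.1],
    [0,0,0.1],
    [0,0,0.1],
    [0,0,0.1],
    [0,0,0.1],
  ],
  jaw=[20,20,20,20,45,45,48,48],
)

```text
time_s: 10.25
eef_pos: [0.5113, -0.2784, 0.0468]
eef_rot: [0.001, 0.038, 0.999, -0.0]
wrist_force: [0.9, 4.0, 3.1]
opening: 0.476
grasp_force: 2.2
```

Emit:
send_rows(
  dr=[
    [0,0,0],
    [0,0,0],
    [0,0,0],
    [0,0,0],
    [0,0,0],
    [0,0,0],
    [0,0,0],
    [0,0,0],
  ],
  xyz=[
    [0,0,0],
    [0,0,-1],
    [0,0,-3],
    [0,0,-6],
    [0,0,-9],
    [0,0,-12],
    [0,0,-12],
    [0,0,-12],
  ],
  jaw=[54,54,54,54,70,70,70,70],
)

```text
time_s: 11.25
eef_pos: [0.5104, -0.2783, 0.1665]
eef_rot: [0.0, 0.038, 0.999, -0.0]
wrist_force: [-1.2, -0.6, -1.2]
opening: 0.7
grasp_force: 0.0
```

```bash
python3 - <<'E'
from h import *
st()
im=ctrl.camera("top");bars(im)
tool([.4675,.2517,.11],np.radians(86.9))
cv2.imwrite("pics/t3.png",im[:,:,::-1])
E
```

```text
t 11.25 p [ 0.5104 -0.2783  0.1665] z [ 0.0002 -0.0003 -1.    ] yaw_y 85.68412725529623 F [-1.1554 -0.6387 -1.2168] open 0.7 g 0.0 q [-0.7033  0.2816  1.6642 -0.0001  1.1955 -2.1987]
[195 149  65] mean [0.4676 0.2514] mid [0.4675 0.2514] deg -2.920071268229549 len 0.11384704757082173
[191 190 189] mean [0.6107 0.2237] mid [0.6112 0.2238] deg 10.716237766216352 len 0.1142869437454632
shift cm [ 8.23 52.5   5.61] wz units -0.20279516053680582 other 29.797204839463195
```

Emit:
send_rows(
  dr=[
    [0,0,0],
    [0,0,-0.2],
    [0,0,-0.2],
    [0,0,-0.2],
    [0,0,-0.2],
    [0,0,-0.2],
    [0,0,-0.2],
    [0,0,-0.2],
  ],
  xyz=[
    [0.9,6,0],
    [1.9,12,0],
    [2.8,18,0],
    [3.8,24,0],
    [4.7,30,0],
    [5.6,36,0],
    [6.6,42,0],
    [7.5,48,0],
  ],
  jaw=[70,70,70,70,70,70,70,70],
)

```text
time_s: 12.3
eef_pos: [0.4707, 0.2077, 0.1652]
eef_rot: [-0.001, 0.027, 1.0, -0.0]
wrist_force: [1.5, -0.2, 0.1]
opening: 0.698
grasp_force: 0.0
```

Emit:
send_rows(
  dr=[
    [0,0,0],
    [0,0,0],
    [0,0,0],
    [0,0,0],
    [0,0,0],
    [0,0,0],
    [0,0,0],
    [0,0,0],
  ],
  xyz=[
    [0.3,1,1],
    [0.3,1,2],
    [0.3,1,3],
    [0.3,1,3],
    [0.3,1,3],
    [0.3,1,3],
    [0.3,1,3],
    [0.3,1,3],
  ],
  jaw=[70,70,70,70,70,70,70,70],
)

```text
time_s: 13.3
eef_pos: [0.4696, 0.2161, 0.1365]
eef_rot: [0.0, 0.027, 1.0, 0.0]
wrist_force: [0.1, 0.6, 0.7]
opening: 0.703
grasp_force: 0.0
```

```bash
python3 - <<'E'
from h import *
st()
tool([.4676,.2515,.026],np.radians(87))
im=ctrl.camera("top");bars(im)
cv2.imwrite("pics/t4.png",cv2.resize(im[140:310,160:480,::-1],None,fx=2.5,fy=2.5))
E
```

```text
t 13.3 p [0.4696 0.2161 0.1365] z [ 0.0004  0.0001 -1.    ] yaw_y 86.88789794015504 F [0.112  0.5578 0.6724] open 0.703 g 0.0 q [ 0.2014  0.1879  1.8487  0.      1.1046 -1.3151]
shift cm [ 0.39  3.52 11.05] wz units -0.018683676640826253 other 29.98131632335917
[61 76 87] mean [0.4681 0.2948] mid [0.4652 0.2944] deg 7.171916098783612 len 0.15527282357689884
[175 173 171] mean [0.6107 0.2239] mid [0.6112 0.224 ] deg 10.773759801851867 len 0.11353966572218063
```

View pics/t4.png

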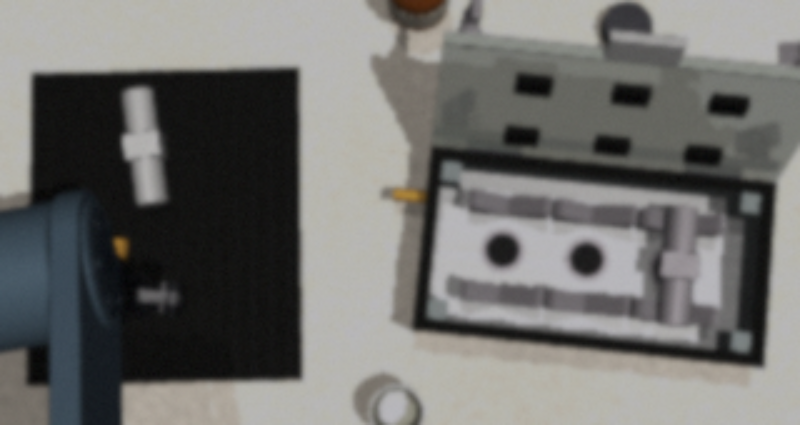

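The steel bar is seated in the right V-block (680,265), and the brass end peeks out at (120,247) as expected.

Emit:
send_rows(
  dr=[
    [0,0,0],
    [0,0,0],
    [0,0,0],
    [0,0,0],
    [0,0,0],
    [0,0,0],
    [0,0,0],
    [0,0,0],
  ],
  xyz=[
    [0.4,2,0],
    [0.4,3.5,1],
    [0.4,3.5,4],
    [0.4,3.5,7],
    [0.4,3.5,9.5],
    [0.4,3.5,10.6],
    [0.4,3.5,11],
    [0.4,3.5,11],
  ],
  jaw=[70,70,70,70,70,70,70,70],
)

```text
time_s: 14.35
eef_pos: [0.4678, 0.2514, 0.0267]
eef_rot: [0.0, 0.027, 1.0, 0.0]
wrist_force: [0.6, 0.4, 1.2]
opening: 0.699
grasp_force: 0.0
```

Emit:
send_rows(
  dr=[
    [0,0,0],
    [0,0,0],
    [0,0,0],
    [0,0,0],
    [0,0,0],
    [0,0,0],
    [0,0,0],
    [0,0,0],
  ],
  xyz=[
    [0,0,0],
    [0,0,0],
    [0,0,0],
    [0,0,0],
    [0,0,0],
    [0,0,0],
    [0,0,0],
    [0,0,0],
  ],
  jaw=[70,30,30,30,30,30,30,30],
)

```text
time_s: 15.35
eef_pos: [0.4683, 0.2521, 0.0275]
eef_rot: [0.001, 0.027, 1.0, 0.001]
wrist_force: [-0.7, 3.0, 5.4]
opening: 0.388
grasp_force: 60.6
```

Emit:
send_rows(
  dr=[
    [0,0,0],
    [0,0,0],
    [0,0,0],
    [0,0,0],
    [0,0,0],
    [0,0,0],
    [0,0,0],
    [0,0,0],
  ],
  xyz=[
    [0,0,0],
    [0,0,0],
    [0,0,-1],
    [0,0,-3],
    [0,0,-6],
    [0,0,-10],
    [0,0,-14],
    [0,0,-14],
  ],
  jaw=[20,20,20,20,20,20,20,20],
)

```text
time_s: 16.35
eef_pos: [0.469, 0.2516, 0.1689]
eef_rot: [0.003, 0.027, 1.0, 0.001]
wrist_force: [0.6, -0.0, -7.0]
opening: 0.387
grasp_force: 61.4
```

```bash
python3 - <<'E'
from h import *
st()
tool([.5166,-.1985,.11],np.radians(85.7))
E
```

```text
t 16.35 p [0.469  0.2516 0.1689] z [ 0.0058  0.0014 -1.    ] yaw_y 86.88991818626961 F [ 0.5642 -0.0392 -7.0455] open 0.387 g 61.40159368515015 q [ 0.2693  0.1719  1.7926 -0.0002  1.1712 -1.2471]
shift cm [ -7.16 -44.69   5.86] wz units 0.19831969771160227 other -29.801680302288393
```

Emit:
send_rows(
  dr=[
    [0,0,0],
    [0,0,0.2],
    [0,0,0.2],
    [0,0,0.2],
    [0,0,0.2],
    [0,0,0.2],
    [0,0,0.2],
    [0,0,0.2],
  ],
  xyz=[
    [-0.8,-5,0],
    [-1.6,-10,0],
    [-2.4,-15,0],
    [-3.3,-20.5,0],
    [-4.2,-26,0],
    [-5,-31.5,0],
    [-6,-37,0],
    [-6.8,-42.5,1],
  ],
  jaw=[20,20,20,20,20,20,20,20],
)

```text
time_s: 17.35
eef_pos: [0.5111, -0.1782, 0.154]
eef_rot: [-0.001, 0.038, 0.999, 0.001]
wrist_force: [1.7, -0.4, -7.7]
opening: 0.387
grasp_force: 62.5
```

Emit:
send_rows(
  dr=[
    [0,0,0],
    [0,0,0],
    [0,0,0],
    [0,0,0],
    [0,0,0],
    [0,0,0],
    [0,0,0],
    [0,0,0],
  ],
  xyz=[
    [0,0,0],
    [0,0,0],
    [0,0,1],
    [0,0,2],
    [0,0,3],
    [0,0,3],
    [0,0,3],
    [0,0,3],
  ],
  jaw=[20,20,20,20,20,20,20,20],
)

```text
time_s: 18.35
eef_pos: [0.5125, -0.177, 0.1268]
eef_rot: [0.0, 0.038, 0.999, -0.0]
wrist_force: [-0.4, -0.2, -6.7]
opening: 0.387
grasp_force: 63.2
```

```bash
python3 - <<'E'
from h import *
st()
tool([.5166,-.1985,.06],np.radians(85.7))
E
```

```text
t 18.35 p [ 0.5125 -0.177   0.1268] z [ 0.0009 -0.0006 -1.    ] yaw_y 85.69130756637439 F [-0.4188 -0.2334 -6.7225] open 0.387 g 63.23226571083069 q [-0.5516  0.2541  1.7904 -0.      1.0959 -2.0472]
shift cm [-0.56 -2.11  6.68] wz units -0.0014487389376016263 other 29.9985512610624
```

Emit:
send_rows(
  dr=[
    [0,0,0],
    [0,0,0],
    [0,0,0],
    [0,0,0],
    [0,0,0],
    [0,0,0],
    [0,0,0],
    [0,0,0],
  ],
  xyz=[
    [-0.56,-2.1,0],
    [-0.56,-2.1,0],
    [-0.56,-2.1,2],
    [-0.56,-2.1,4],
    [-0.56,-2.1,5.5],
    [-0.56,-2.1,6.3],
    [-0.56,-2.1,6.7],
    [-0.56,-2.1,6.7],
  ],
  jaw=[20,20,20,20,20,20,20,20],
)

```text
time_s: 19.35
eef_pos: [0.5164, -0.1983, 0.0595]
eef_rot: [0.0, 0.038, 0.999, -0.0]
wrist_force: [-0.0, -0.3, -7.2]
opening: 0.39
grasp_force: 63.5
```

Emit:
send_rows(
  dr=[
    [0,0,0],
    [0,0,0],
    [0,0,0],
    [0,0,0],
    [0,0,0],
    [0,0,0],
    [0,0,0],
    [0,0,0],
  ],
  xyz=[
    [0,0,0.3],
    [0,0,0.6],
    [0,0,0.8],
    [0,0,1.0],
    [0,0,1.1],
    [0,0,1.2],
    [0,0,1.3],
    [0,0,1.3],
  ],
  jaw=[20,20,20,20,20,20,20,20],
)

```text
time_s: 20.35
eef_pos: [0.5167, -0.1976, 0.0484]
eef_rot: [0.0, 0.037, 0.999, 0.0]
wrist_force: [-6.6, 7.4, 14.1]
opening: 0.387
grasp_force: 66.6
```

Emit:
send_rows(
  dr=[
    [0,0,0],
    [0,0,0],
    [0,0,0],
    [0,0,0],
    [0,0,0],
    [0,0,0],
    [0,0,0],
    [0,0,0],
  ],
  xyz=[
    [0,0.1,0.1],
    [0,0.1,0.1],
    [0,0.1,0.1],
    [0,0.1,0.1],
    [0,0.1,0.1],
    [0,0.1,0.1],
    [0,0.1,0.1],
    [0,0.1,0.1],
  ],
  jaw=[20,20,20,20,45,45,48,48],
)

```text
time_s: 21.35
eef_pos: [0.5163, -0.1974, 0.0452]
eef_rot: [0.0, 0.038, 0.999, -0.0]
wrist_force: [-0.4, -0.2, 0.2]
opening: 0.479
grasp_force: 0.0
```

Emit:
send_rows(
  dr=[
    [0,0,0],
    [0,0,0],
    [0,0,0],
    [0,0,0],
    [0,0,0],
    [0,0,0],
    [0,0,0],
    [0,0,0],
  ],
  xyz=[
    [0,0,0],
    [0,0,-1],
    [0,0,-3],
    [0,0,-6],
    [0,0,-9],
    [0,0,-12],
    [0,0,-12],
    [0,0,-12],
  ],
  jaw=[54,54,54,54,70,70,70,70],
)

```text
time_s: 22.35
eef_pos: [0.5159, -0.197, 0.165]
eef_rot: [-0.0, 0.038, 0.999, 0.0]
wrist_force: [-0.3, 0.4, -0.2]
opening: 0.701
grasp_force: 0.0
```

```bash
python3 - <<'E'
from h import *
st()
im=ctrl.camera("top");bars(im)
tool([.6108,.2238,.11],np.radians(100.7))
E
```

```text
t 22.35 p [ 0.5159 -0.197   0.165 ] z [-0.0003  0.0002 -1.    ] yaw_y 85.6904392740909 F [-0.2698  0.387  -0.2202] open 0.701 g 0.0 q [-0.5797  0.2232  1.7401  0.      1.1786 -2.0753]
[185 184 182] mean [0.6104 0.2238] mid [0.611  0.2239] deg 11.124039690385729 len 0.1139195118254637
shift cm [-6.34 42.65  5.46] wz units -2.5021417484886332 other 27.497858251511364
```

Emit:
send_rows(
  dr=[
    [0,0,0],
    [0,0,0],
    [0,0,0],
    [0,0,0],
    [0,0,0],
    [0,0,-0.9],
    [0,0,-1.8],
    [0,0,-2.5],
  ],
  xyz=[
    [1,6,0],
    [1.5,12,0],
    [1.5,18,0],
    [1,24,0],
    [-0.5,30,0],
    [-2,35,0],
    [-4,39,0],
    [-6,42,1],
  ],
  jaw=[70,70,70,70,70,70,70,70],
)

```text
time_s: 23.4
eef_pos: [0.6078, 0.2192, 0.1543]
eef_rot: [-0.0, -0.095, 0.995, 0.0]
wrist_force: [1.0, -0.5, 0.2]
opening: 0.702
grasp_force: 0.0
```

Emit:
send_rows(
  dr=[
    [0,0,0],
    [0,0,0],
    [0,0,0],
    [0,0,0],
    [0,0,0],
    [0,0,0],
    [0,0,0],
    [0,0,0],
  ],
  xyz=[
    [0,0,1],
    [0,0,2],
    [0,0,3],
    [0,0,3],
    [0,0,3],
    [0,0,3],
    [0,0,3],
    [0,0,3],
  ],
  jaw=[70,70,70,70,70,70,70,70],
)

```text
time_s: 24.4
eef_pos: [0.6078, 0.2172, 0.1255]
eef_rot: [0.0, -0.093, 0.996, 0.0]
wrist_force: [0.7, -0.5, -0.4]
opening: 0.697
grasp_force: 0.0
```

```bash
python3 - <<'E'
from h import *
st()
tool([.6106,.2238,.026],np.radians(100.9))
im=ctrl.camera("top");bars(im)
E
```

```text
t 24.4 p [0.6078 0.2172 0.1255] z [ 0.0005  0.0001 -1.    ] yaw_y 100.6935143513329 F [ 0.7309 -0.4588 -0.3805] open 0.697 g 0.0 q [ 0.1596  0.4605  1.5135 -0.      1.1671 -1.5978]
shift cm [-0.4   0.6   9.96] wz units -0.03441427477785189 other 29.965585725222144
[180 179 177] mean [0.5857 0.2178] mid [0.5857 0.2178] deg 7.895088640161276 len 0.060974624538490924
[64 80 92] mean [0.5652 0.2845] mid [0.5615 0.2842] deg 5.589504266313185 len 0.2337080133454422
```

Emit:
send_rows(
  dr=[
    [0,0,0],
    [0,0,0],
    [0,0,0],
    [0,0,0],
    [0,0,0],
    [0,0,0],
    [0,0,0],
    [0,0,0],
  ],
  xyz=[
    [-0.4,0.6,0],
    [-0.4,0.6,1],
    [-0.4,0.6,3.5],
    [-0.4,0.6,6.5],
    [-0.4,0.6,8.5],
    [-0.4,0.6,9.5],
    [-0.4,0.6,9.9],
    [-0.4,0.6,9.9],
  ],
  jaw=[70,70,70,70,70,70,70,70],
)

```text
time_s: 25.45
eef_pos: [0.611, 0.2238, 0.0268]
eef_rot: [0.0, -0.093, 0.996, 0.0]
wrist_force: [0.1, -0.4, 0.7]
opening: 0.699
grasp_force: 0.0
```

Emit:
send_rows(
  dr=[
    [0,0,0],
    [0,0,0],
    [0,0,0],
    [0,0,0],
    [0,0,0],
    [0,0,0],
    [0,0,0],
    [0,0,0],
  ],
  xyz=[
    [0,0,0],
    [0,0,0],
    [0,0,0],
    [0,0,0],
    [0,0,0],
    [0,0,0],
    [0,0,0],
    [0,0,0],
  ],
  jaw=[70,30,30,30,30,30,30,30],
)

```text
time_s: 26.45
eef_pos: [0.6111, 0.2239, 0.0272]
eef_rot: [0.001, -0.093, 0.996, 0.0]
wrist_force: [-1.4, 1.3, 5.4]
opening: 0.392
grasp_force: 60.8
```

Emit:
send_rows(
  dr=[
    [0,0,0],
    [0,0,0],
    [0,0,0],
    [0,0,0],
    [0,0,0],
    [0,0,0],
    [0,0,0],
    [0,0,0],
  ],
  xyz=[
    [0,0,0],
    [0,0,0],
    [0,0,-1],
    [0,0,-3],
    [0,0,-6],
    [0,0,-10],
    [0,0,-14],
    [0,0,-14],
  ],
  jaw=[20,20,20,20,20,20,20,20],
)

```text
time_s: 27.45
eef_pos: [0.6133, 0.2242, 0.172]
eef_rot: [0.005, -0.093, 0.996, 0.0]
wrist_force: [0.9, -0.3, -1.6]
opening: 0.389
grasp_force: 60.1
```

```bash
python3 - <<'E'
from h import *
st()
tool([.5227,-.1178,.12],np.radians(85.7))
tool([.5227,.1,.15],np.radians(85.7))
E
```

```text
t 27.45 p [0.6133 0.2242 0.172 ] z [ 0.0091  0.0015 -1.    ] yaw_y 100.69476753282125 F [ 0.9274 -0.2633 -1.5626] open 0.389 g 60.070016384124756 q [ 0.1692  0.4172  1.4717 -0.      1.2434 -1.5883]
shift cm [ 15.29 -31.93   5.06] wz units 2.4991279221368736 other -27.500872077863125
shift cm [ 11.22 -10.53   2.09] wz units 2.4991279221368736 other -27.500872077863125
```

Emit:
send_rows(
  dr=[
    [0,0,0.6],
    [0,0,1.2],
    [0,0,1.8],
    [0,0,2.5],
    [0,0,2.5],
    [0,0,2.5],
    [0,0,2.5],
    [0,0,2.5],
  ],
  xyz=[
    [4,-3,0],
    [8,-6,0],
    [11.2,-10.5,0],
    [12,-15,0],
    [13,-20,0],
    [14,-25,0],
    [14.9,-29.5,1],
    [15,-30,2],
  ],
  jaw=[20,20,20,20,20,20,20,20],
)

```text
time_s: 28.45
eef_pos: [0.5181, -0.1015, 0.1454]
eef_rot: [-0.0, 0.04, 0.999, -0.0]
wrist_force: [-0.0, 0.9, -2.0]
opening: 0.387
grasp_force: 60.4
```

Emit:
send_rows(
  dr=[
    [0,0,0],
    [0,0,0],
    [0,0,0],
    [0,0,0],
    [0,0,0],
    [0,0,0],
    [0,0,0],
    [0,0,0],
  ],
  xyz=[
    [0,0,0],
    [0,0,0],
    [0,0,1],
    [0,0,2],
    [0,0,3],
    [0,0,3],
    [0,0,3],
    [0,0,3],
  ],
  jaw=[20,20,20,20,20,20,20,20],
)

```text
time_s: 29.45
eef_pos: [0.519, -0.0991, 0.1167]
eef_rot: [0.0, 0.038, 0.999, -0.0]
wrist_force: [1.0, -0.6, -1.5]
opening: 0.388
grasp_force: 60.4
```

```bash
python3 - <<'E'
from h import *
st()
tool([.5227,-.1178,.06],np.radians(85.7))
E
```

```text
t 29.45 p [ 0.519  -0.0991  0.1167] z [ 0.0007 -0.0003 -1.    ] yaw_y 85.68250990168659 F [ 0.9991 -0.5876 -1.5469] open 0.388 g 60.390111207962036 q [-0.4134  0.2416  1.8307 -0.      1.0685 -1.9089]
shift cm [-0.5  -1.84  5.67] wz units -0.0029150163855684755 other 29.99708498361443
```

Emit:
send_rows(
  dr=[
    [0,0,0],
    [0,0,0],
    [0,0,0],
    [0,0,0],
    [0,0,0],
    [0,0,0],
    [0,0,0],
    [0,0,0],
  ],
  xyz=[
    [-0.5,-1.85,0],
    [-0.5,-1.85,0],
    [-0.5,-1.85,1.5],
    [-0.5,-1.85,3],
    [-0.5,-1.85,4.5],
    [-0.5,-1.85,5.3],
    [-0.5,-1.85,5.7],
    [-0.5,-1.85,5.7],
  ],
  jaw=[20,20,20,20,20,20,20,20],
)

```text
time_s: 30.45
eef_pos: [0.5223, -0.1177, 0.0591]
eef_rot: [-0.0, 0.038, 0.999, 0.0]
wrist_force: [-0.5, 0.2, -1.6]
opening: 0.385
grasp_force: 60.5
```

Emit:
send_rows(
  dr=[
    [0,0,0],
    [0,0,0],
    [0,0,0],
    [0,0,0],
    [0,0,0],
    [0,0,0],
    [0,0,0],
    [0,0,0],
  ],
  xyz=[
    [0,0,0.3],
    [0,0,0.6],
    [0,0,0.8],
    [0,0,1.0],
    [0,0,1.1],
    [0,0,1.2],
    [0,0,1.3],
    [0,0,1.3],
  ],
  jaw=[20,20,20,20,20,20,20,20],
)

```text
time_s: 31.45
eef_pos: [0.5226, -0.1172, 0.0475]
eef_rot: [0.0, 0.038, 0.999, 0.0]
wrist_force: [-4.0, 5.0, 10.7]
opening: 0.385
grasp_force: 62.3
```

Emit:
send_rows(
  dr=[
    [0,0,0],
    [0,0,0],
    [0,0,0],
    [0,0,0],
    [0,0,0],
    [0,0,0],
    [0,0,0],
    [0,0,0],
  ],
  xyz=[
    [0,0.1,0.1],
    [0,0.1,0.1],
    [0,0.1,0.1],
    [0,0.1,0.1],
    [0,0.1,0.1],
    [0,0.1,0.1],
    [0,0.1,0.1],
    [0,0.1,0.1],
  ],
  jaw=[20,20,20,20,45,45,48,48],
)

```text
time_s: 32.45
eef_pos: [0.5223, -0.1167, 0.0451]
eef_rot: [-0.0, 0.038, 0.999, 0.0]
wrist_force: [-0.1, 0.3, 0.0]
opening: 0.48
grasp_force: 0.0
```

Emit:
send_rows(
  dr=[
    [0,0,0],
    [0,0,0],
    [0,0,0],
    [0,0,0],
    [0,0,0],
    [0,0,0],
    [0,0,0],
    [0,0,0],
  ],
  xyz=[
    [0,0,0],
    [0,0,-1],
    [0,0,-3],
    [0,0,-6],
    [0,0,-10],
    [0,0,-15],
    [0,0,-20],
    [0,0,-22],
  ],
  jaw=[54,54,54,54,54,20,0,0],
)

```text
time_s: 33.45
eef_pos: [0.5237, -0.1172, 0.2699]
eef_rot: [0.003, 0.038, 0.999, -0.001]
wrist_force: [-0.4, -0.3, -1.5]
opening: -0.0
grasp_force: 0.0
```

```bash
python3 - <<'E'
from h import *
th=np.radians(-4.3);X=np.array([np.cos(th),np.sin(th),0]);Y=np.array([-np.sin(th),np.cos(th),0]);Z=np.array([0,0,1.])
C=np.array([.5166,-.1985,0]);H=C+.084*X+.066*Z
print("H",H)
f=lambda u,v:(u/3.8+299.63,v/3.1+109.66)
print("obs corners top",f(150,133),f(742,188),"tab",f(395,140),f(512,148))
for ph in(1.8,1.9,2.0,2.1):
    n=np.sin(ph)*X+np.cos(ph)*Z;d=-np.cos(ph)*X+np.sin(ph)*Z
    print(ph,proj("top",[H+.168*d+s*.158*Y+n*.01 for s in(1,-1)]).ravel(),proj("scene",[H+.168*d+s*.158*Y for s in(1,-1)]).ravel(), "tabpt",H+.185*d+.01*n)
s=ctrl.camera("scene");t=ctrl.camera("top")
cv2.imwrite("pics/b.png",np.vstack([cv2.resize(s[130:300,130:340,::-1],(700,300)),cv2.resize(t[110:300,300:510,::-1],(700,300))]))
st();tool([.524,-.117,.33],np.radians(85.7));tool([.74,-.2145,.33]);
E
```

```text
H [ 0.6004 -0.2048  0.066 ]
obs corners top (339.1036842105263, 152.5632258064516) (494.8931578947369, 170.3051612903226) tab (403.5773684210526, 154.82129032258064) (434.3668421052631, 157.40193548387097)
1.8 [336.0844 162.0968 496.427  178.3872] [314.61   177.6037 141.791  247.1403] tabpt [ 0.652  -0.2087  0.2439]
1.9 [336.8009 154.9234 495.9059 171.0515] [318.7354 184.9912 145.029  256.3469] tabpt [ 0.6694 -0.21    0.2378]
2.0 [337.4505 148.36   495.1021 164.3077] [322.7689 192.841  148.5983 265.9338] tabpt [ 0.6862 -0.2113  0.2301]
2.1 [338.0259 142.4828 494.0346 158.2349] [326.641  201.0287 152.4411 275.7358] tabpt [ 0.7021 -0.2124  0.2206]
t 33.55 p [ 0.5239 -0.1173  0.2692] z [ 0.0061 -0.0029 -1.    ] yaw_y 85.69743352412233 F [-0.3437 -0.2814 -0.1949] open 0.002 g 0.0 q [-0.4415  0.0747  1.6865  0.      1.3736 -1.9373]
shift cm [-0.05  0.02 -6.08] wz units -0.00042774597961064325 other 29.99957225402039
shift cm [-22.32  -8.08  -5.92]
```

View pics/b.png

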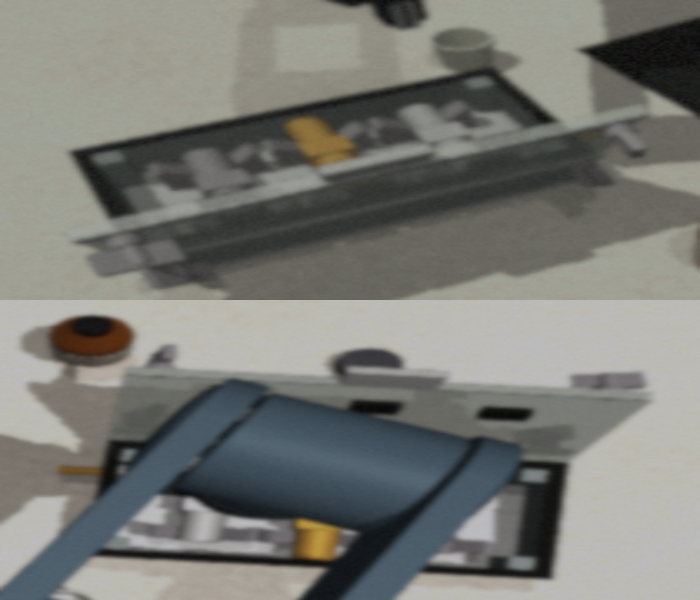

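All three bars are seated: steel (215,170), brass (320,140) and aluminium (430,125) in the upper crop. The cover stands at about 1.95 rad. Next I go behind the tab.

Emit:
send_rows(
  dr=[
    [0,0,0],
    [0,0,0],
    [0,0,0],
    [0,0,0],
    [0,0,0],
    [0,0,0],
    [0,0,0],
    [0,0,0],
  ],
  xyz=[
    [0,0,-3],
    [0,0,-6.5],
    [-2,-2,-6.5],
    [-7,-4,-6.5],
    [-12,-6,-6.5],
    [-17,-8,-6.5],
    [-22,-8.2,-6.5],
    [-23.3,-8.2,-6.5],
  ],
  jaw=[0,0,0,0,0,0,0,0],
)

```text
time_s: 34.55
eef_pos: [0.7498, -0.2162, 0.3253]
eef_rot: [-0.002, 0.038, 0.999, 0.001]
wrist_force: [0.0, -0.1, -0.8]
opening: 0.001
grasp_force: 0.0
```

```bash
cat >> h.py <<'E'
th=np.radians(-4.3);X=np.array([np.cos(th),np.sin(th),0]);Y=np.array([-np.sin(th),np.cos(th),0]);Z=np.array([0,0,1.])
C=np.array([.5166,-.1985,0]);H=C+.084*X
E
python3 - <<'E'
from h import *
st();tool(H+.15*X+.33*Z);tool(H+.15*X+.244*Z);tool(H+.021*X+.244*Z)
E
```

```text
t 34.55 p [ 0.7498 -0.2162  0.3253] z [-0.0047  0.0024 -1.    ] yaw_y 85.68727666795962 F [ 0.0295 -0.083  -0.8041] open 0.001 g 0.0 q [-0.4324  0.6168  0.877   0.0002  1.653  -1.9279]
shift cm [-0.01  0.02 -0.47] 
shift cm [-0.05  0.    8.13] 
shift cm [12.85  0.    8.19]
```

Emit:
send_rows(
  dr=[
    [0,0,0],
    [0,0,0],
    [0,0,0],
    [0,0,0],
    [0,0,0],
    [0,0,0],
    [0,0,0],
    [0,0,0],
  ],
  xyz=[
    [0,0,3],
    [0,0,6],
    [0,0,8.5],
    [0,0,8.8],
    [1,0,8.8],
    [2,0,8.8],
    [3,0,8.8],
    [4,0,8.8],
  ],
  jaw=[0,0,0,0,0,0,0,0],
)

```text
time_s: 35.55
eef_pos: [0.7081, -0.2131, 0.2433]
eef_rot: [0.001, 0.038, 0.999, -0.0]
wrist_force: [0.1, 0.9, -0.4]
opening: 0.001
grasp_force: 0.0
```

Emit:
send_rows(
  dr=[
    [0,0,0],
    [0,0,0],
    [0,0,0],
    [0,0,0],
    [0,0,0],
    [0,0,0],
    [0,0,0],
    [0,0,0],
  ],
  xyz=[
    [1,0,0],
    [2,0,0],
    [3,0,0],
    [4,0,0],
    [5,0,0],
    [6.5,0,0],
    [8,0,0],
    [9,0,0],
  ],
  jaw=[0,0,0,0,0,0,0,0],
)

```text
time_s: 36.55
eef_pos: [0.6199, -0.2066, 0.2443]
eef_rot: [0.003, 0.038, 0.999, -0.001]
wrist_force: [5.9, 0.0, 4.0]
opening: 0.0
grasp_force: 3.1
```

```bash
python3 - <<'E'
from h import *
st();
for S,z in((.021,.244),(-.063,.233),(-.114,.203),(-.153,.155),(-.169,.095)):tool(H+S*X+z*Z)
s=ctrl.camera("scene");cv2.imwrite("pics/s3.png",cv2.resize(s[100:320,100:400,::-1],None,fx=2.5,fy=2.5))
E
```

```text
t 36.55 p [ 0.6199 -0.2066  0.2443] z [ 0.0053 -0.0019 -1.    ] yaw_y 85.69304087975668 F [5.9198 0.0063 4.0384] open 0.0 g 3.059900519438088 q [-0.5033  0.3533  1.4059  0.0009  1.3769 -1.9991]
shift cm [-0.14  0.03  0.03] 
shift cm [8.27 0.03 1.09] 
shift cm [13.38  0.03  4.06] 
shift cm [17.31  0.04  8.84] 
shift cm [18.94  0.05 14.83]
```

View pics/s3.png

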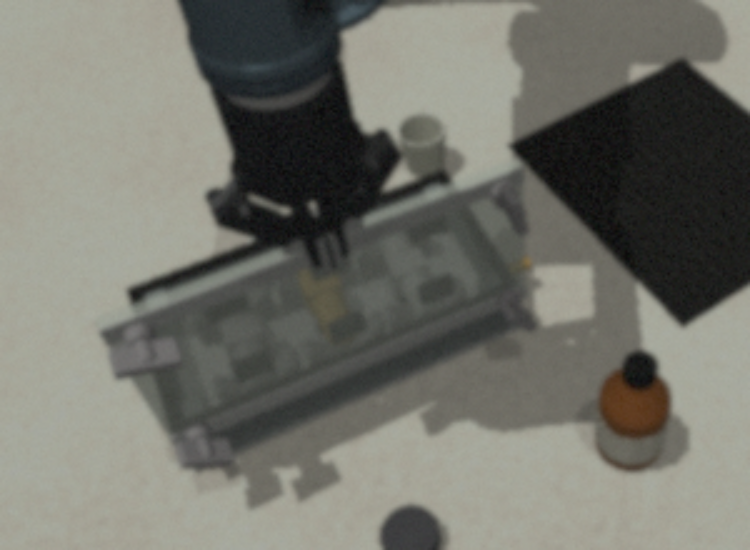

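The cover has swung to about vertical, with the fingers on the tab at (325,245). I'll follow the arc down.

Emit:
send_rows(
  dr=[
    [0,0,0],
    [0,0,0],
    [0,0,0],
    [0,0,0],
    [0,0,0],
    [0,0,0],
    [0,0,0],
    [0,0,0],
  ],
  xyz=[
    [2,0,0.1],
    [4.1,0,0.4],
    [6.2,0,0.7],
    [8.3,0,1.1],
    [9.6,0,1.8],
    [10.9,0,2.5],
    [12.2,0,3.3],
    [13.4,0,4.1],
  ],
  jaw=[0,0,0,0,0,0,0,0],
)

```text
time_s: 37.6
eef_pos: [0.4853, -0.1962, 0.2012]
eef_rot: [0.001, 0.038, 0.999, -0.0]
wrist_force: [3.9, -1.3, 2.0]
opening: 0.003
grasp_force: 1.6
```

Emit:
send_rows(
  dr=[
    [0,0,0],
    [0,0,0],
    [0,0,0],
    [0,0,0],
    [0,0,0],
    [0,0,0],
    [0,0,0],
    [0,0,0],
  ],
  xyz=[
    [1.2,0,1.1],
    [2.2,0,2.3],
    [3.1,0,3.5],
    [3.9,0,4.8],
    [4.5,0,6.3],
    [5,0,7.8],
    [5.3,0,9],
    [5.4,0,9.8],
  ],
  jaw=[0,0,0,0,0,0,0,0],
)

```text
time_s: 38.6
eef_pos: [0.4307, -0.1918, 0.1022]
eef_rot: [-0.001, 0.038, 0.999, 0.0]
wrist_force: [0.4, 0.1, 2.3]
opening: -0.003
grasp_force: 1.1
```

```bash
python3 - <<'E'
from h import *
st();tool(H-.169*X+.095*Z)
s=ctrl.camera("scene");cv2.imwrite("pics/s4.png",cv2.resize(s[100:320,100:400,::-1],None,fx=2.5,fy=2.5))
E
```

```text
t 38.6 p [ 0.4307 -0.1918  0.1022] z [-0.0017  0.0009 -1.    ] yaw_y 85.6883847282589 F [0.4456 0.1404 2.2597] open -0.003 g 1.062806211411953 q [-0.6713  0.1503  1.9776 -0.0004  1.0156 -2.1666]
shift cm [-0.12 -0.03  0.72]
```

View pics/s4.png

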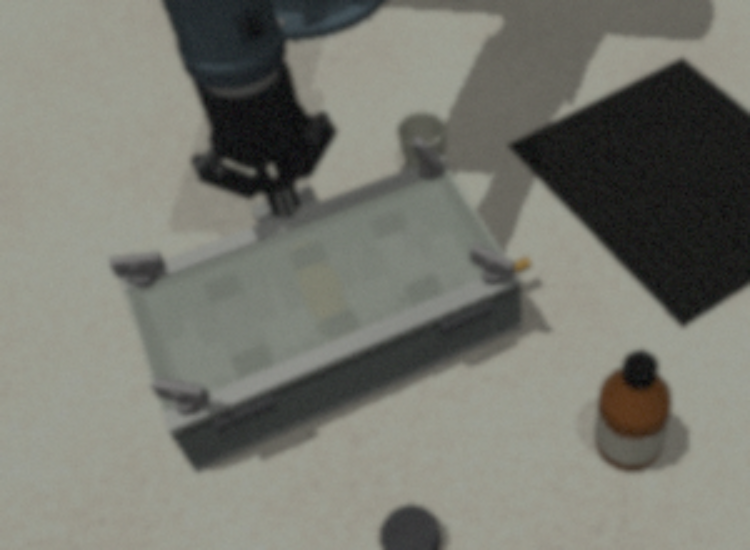

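Nearly shut, with the fingers on the tab at (285,205). I'll press down until the force shows the stop, then lift off.

Emit:
send_rows(
  dr=[
    [0,0,0],
    [0,0,0],
    [0,0,0],
    [0,0,0],
    [0,0,0],
    [0,0,0],
    [0,0,0],
    [0,0,0],
  ],
  xyz=[
    [0,0,0.2],
    [0,0,0.4],
    [0,0,0.5],
    [0,0,0.6],
    [0,0,0.7],
    [0,0,0.8],
    [0,0,0.9],
    [0,0,0.9],
  ],
  jaw=[0,0,0,0,0,0,0,0],
)

```text
time_s: 39.65
eef_pos: [0.4315, -0.1921, 0.095]
eef_rot: [-0.0, 0.038, 0.999, -0.0]
wrist_force: [-4.7, 2.8, 9.9]
opening: 0.004
grasp_force: 5.1
```

Emit:
send_rows(
  dr=[
    [0,0,0],
    [0,0,0],
    [0,0,0],
    [0,0,0],
    [0,0,0],
    [0,0,0],
    [0,0,0],
    [0,0,0],
  ],
  xyz=[
    [0,0,0.1],
    [0,0,0.2],
    [0,0,0.2],
    [0,0,0.2],
    [0,0,0.2],
    [0,0,0.2],
    [0,0,0.2],
    [0,0,0.2],
  ],
  jaw=[0,0,0,0,0,0,0,0],
)

```text
time_s: 40.65
eef_pos: [0.4316, -0.1922, 0.0948]
eef_rot: [-0.0, 0.037, 0.999, -0.0]
wrist_force: [-12.3, 6.1, 31.2]
opening: 0.003
grasp_force: 15.1
```

Emit:
send_rows(
  dr=[
    [0,0,0],
    [0,0,0],
    [0,0,0],
    [0,0,0],
    [0,0,0],
    [0,0,0],
    [0,0,0],
    [0,0,0],
  ],
  xyz=[
    [0,0,-1],
    [0,0,-4],
    [0,0,-8],
    [0,0,-12],
    [0,0,-16],
    [6,0,-16],
    [12,0,-16],
    [12,0,-16],
  ],
  jaw=[0,0,0,0,30,50,50,50],
)

```text
time_s: 41.65
eef_pos: [0.3095, -0.1825, 0.252]
eef_rot: [0.0, 0.039, 0.999, -0.001]
wrist_force: [0.2, 0.1, -0.2]
opening: 0.5
grasp_force: 0.0
```

```bash
python3 - <<'E'
from h import *
st()
Fl=C;W={}
for n,a,b in(("NL",-1,1),("FR",1,-1),("NR",-1,-1),("FL",1,1)):
    W[n]=C+a*.069*X+b*.137*Y; print(n,W[n],proj("top",[W[n]+.102*Z,W[n]+.113*Z]).ravel())
s=ctrl.camera("top");cv2.imwrite("pics/top5.png",s[:,:,::-1])
tiles=[]
for n in W:
    u,v=proj("top",[W[n]+.113*Z])[0].astype(int);print(n,u,v)
    tiles.append(cv2.resize(s[v-18:v+18,u-18:u+18,::-1],(290,290),interpolation=cv2.INTER_CUBIC))
cv2.imwrite("pics/w0.png",np.vstack([np.hstack(tiles[:2]),np.hstack(tiles[2:])]))
E
```

```text
t 41.65 p [ 0.3095 -0.1825  0.252 ] z [ 0.0006 -0.0013 -1.    ] yaw_y 85.52298542358615 F [ 0.17    0.0571 -0.2384] open 0.5 g 0.0 q [-0.8666 -0.3576  2.0997 -0.0003  1.3981 -2.3592]
NL [ 0.4581 -0.0567  0.    ] [334.8359 265.9169 334.9689 265.867 ]
FR [ 0.5751 -0.3403  0.    ] [465.1945 216.0321 466.6501 215.476 ]
NR [ 0.4375 -0.3299  0.    ] [460.9436 279.1448 462.3794 279.2312]
FL [ 0.5957 -0.0671  0.    ] [341.0945 203.2639 341.2887 202.5808]
NL 334 265
FR 466 215
NR 462 279
FL 341 202
```

View pics/w0.png

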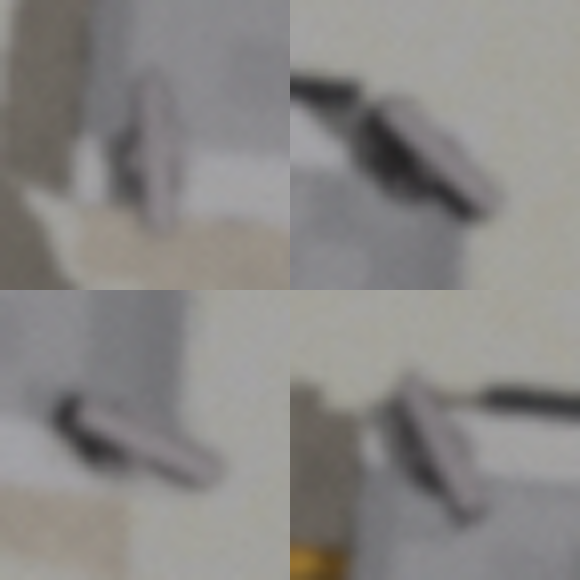

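The cover is flat (tile centres match the predicted wing positions within about 1 px). Wing headings read from the tiles are NL about 6°, FR about 45°, NR about 62° and FL about 27°.

```bash
cat >> h.py <<'E'
W={"NL":(.4581,-.0567),"FR":(.5735,-.3397),"NR":(.437,-.3297),"FL":(.594,-.0674)}
def go(n,a,z=.16):
    st();tool([*W[n],z],np.radians(a+90))
def wings(pre):
    s=ctrl.camera("top");ts=[]
    for n in W:
        u,v=proj("top",[[*W[n],.113]])[0].astype(int)
        ts.append(cv2.resize(s[v-18:v+18,u-18:u+18,::-1],(290,290),interpolation=cv2.INTER_CUBIC))
    cv2.imwrite(pre,np.vstack([np.hstack(ts[:2]),np.hstack(ts[2:])]))
E
python3 -c "
from h import *
go('NL',5.6)"
```

```text
t 41.7 p [ 0.3111 -0.1833  0.2526] z [ 0.002 -0.002 -1.   ] yaw_y 85.55086078558038 F [ 0.1293 -0.8474 -0.1337] open 0.5 g 0.0 q [-0.8648 -0.3541  2.096   0.0002  1.3968 -2.358 ]
shift cm [-13.65  13.77   9.27] wz units -1.6748565357366028 other 28.325143464263395
```

Emit:
send_rows(
  dr=[
    [0,0,-0.5],
    [0,0,-1.68],
    [0,0,-1.68],
    [0,0,-1.68],
    [0,0,-1.68],
    [0,0,-1.68],
    [0,0,-1.68],
    [0,0,-1.68],
  ],
  xyz=[
    [-2.5,2.5,1],
    [-5.5,5.5,2.5],
    [-8.5,8.5,4.5],
    [-11.5,11.5,7],
    [-13.65,13.75,9],
    [-13.65,13.75,9],
    [-13.65,13.75,9],
    [-13.65,13.75,9],
  ],
  jaw=[50,50,50,50,50,50,50,50],
)

```text
time_s: 42.7
eef_pos: [0.4586, -0.0569, 0.1629]
eef_rot: [0.001, -0.05, 0.999, -0.0]
wrist_force: [-1.1, -0.0, -0.0]
opening: 0.498
grasp_force: 0.0
```

```bash
python3 -c "
from h import *
go('NL',5.6,.112)"
```

```text
t 42.7 p [ 0.4586 -0.0569  0.1629] z [ 0.0012 -0.0006 -1.    ] yaw_y 95.72688818969145 F [-1.0605 -0.0228 -0.0297] open 0.498 g 0.0 q [-0.381   0.0276  1.965  -0.0001  1.1477 -2.0517]
shift cm [0.06 0.02 5.09] wz units 0.021148031615241866 other -29.97885196838476
```

Emit:
send_rows(
  dr=[
    [0,0,0],
    [0,0,0],
    [0,0,0],
    [0,0,0],
    [0,0,0],
    [0,0,0],
    [0,0,0],
    [0,0,0],
  ],
  xyz=[
    [0,0,2],
    [0,0,3.5],
    [0,0,4.5],
    [0,0,5.1],
    [0,0,5.1],
    [0,0,5.1],
    [0,0,5.1],
    [0,0,5.1],
  ],
  jaw=[50,50,50,50,50,0,0,0],
)

```text
time_s: 43.7
eef_pos: [0.4585, -0.055, 0.1119]
eef_rot: [0.0, -0.05, 0.999, 0.001]
wrist_force: [-0.6, 6.1, 4.0]
opening: 0.091
grasp_force: 59.4
```

Emit:
send_rows(
  dr=[
    [0,0,0],
    [0,0,0],
    [0,0,0.5],
    [0,0,1.2],
    [0,0,2],
    [0,0,3],
    [0,0,4],
    [0,0,5],
  ],
  xyz=[
    [0,0,0],
    [0,0,0],
    [0,0,0],
    [0,0,0],
    [0,0,0],
    [0,0,0],
    [0,0,0],
    [0,0,0],
  ],
  jaw=[0,0,0,0,0,0,0,0],
)

```text
time_s: 44.7
eef_pos: [0.4585, -0.0544, 0.1119]
eef_rot: [-0.0, 0.212, 0.977, 0.002]
wrist_force: [0.1, 10.4, 5.8]
opening: 0.09
grasp_force: 59.5
```

```bash
python3 -c "
from h import *
st();print(ctrl.get_obs()['torque']);tool([*W['NL'],.112])"
```

```text
t 44.7 p [ 0.4585 -0.0544  0.1119] z [ 0.0006  0.0031 -1.    ] yaw_y 65.57698080032607 F [ 0.1188 10.3812  5.7829] open 0.09 g 59.48659300804138 q [-0.3782  0.1107  1.9983  0.0036  1.0332 -1.5246]
[1.5556 0.0337 0.0652]
shift cm [-0.06 -0.22 -0.01]
```

Emit:
send_rows(
  dr=[
    [0,0,0.7],
    [0,0,1.5],
    [0,0,2.5],
    [0,0,3.5],
    [0,0,4.5],
    [0,0,5.5],
    [0,0,5.5],
    [0,0,5.5],
  ],
  xyz=[
    [0.1,0.22,0],
    [0.1,0.22,0],
    [0.1,0.22,0],
    [0.1,0.22,0],
    [0.1,0.22,0],
    [0.1,0.22,0],
    [0.1,0.22,0],
    [0.1,0.22,0],
  ],
  jaw=[0,0,0,0,0,0,0,0],
)

```text
time_s: 45.7
eef_pos: [0.4589, -0.0537, 0.1119]
eef_rot: [0.001, 0.478, 0.878, 0.0]
wrist_force: [-0.0, 3.0, 4.9]
opening: 0.09
grasp_force: 59.5
```

Emit:
send_rows(
  dr=[
    [0,0,0],
    [0,0,0],
    [0,0,0],
    [0,0,0],
    [0,0,0],
    [0,0,0],
    [0,0,0],
    [0,0,0],
  ],
  xyz=[
    [0,0,0],
    [0,0,0],
    [0,0,0],
    [0,0,-1],
    [0,0,-3],
    [0,0,-5],
    [0,0,-6],
    [0,0,-6],
  ],
  jaw=[30,50,50,50,50,50,50,50],
)

```text
time_s: 46.7
eef_pos: [0.4588, -0.054, 0.1721]
eef_rot: [0.001, 0.479, 0.878, 0.0]
wrist_force: [0.2, 0.1, -0.0]
opening: 0.499
grasp_force: 0.0
```

```bash
sed -i 's/^W=.*/W={"NL":(.458,-.0540),"FR":(.5735,-.3375),"NR":(.437,-.3275),"FL":(.594,-.0650)}/' h.py; python3 -c "
from h import *
go('FR',45.5)"
```

```text
t 46.7 p [ 0.4588 -0.054   0.1721] z [ 0.0017 -0.0007 -1.    ] yaw_y 32.77114251668955 F [ 0.167   0.1295 -0.0256] open 0.499 g 0.0 q [-0.375   0.0132  1.9586 -0.      1.1679 -0.947 ]
shift cm [-30.05  -5.7    1.25] wz units 12.878523752781595 other -17.121476247218407
```

Emit:
send_rows(
  dr=[
    [0,0,1.6],
    [0,0,3.3],
    [0,0,5],
    [0,0,6.6],
    [0,0,8.2],
    [0,0,9.8],
    [0,0,11.4],
    [0,0,12.88],
  ],
  xyz=[
    [-4,-0.8,0],
    [-8,-1.5,0],
    [-12,-2.3,0],
    [-16,-3,0],
    [-20,-3.8,0],
    [-24,-4.6,0],
    [-28,-5.3,0],
    [-30.05,-5.7,0.6],
  ],
  jaw=[50,50,50,50,50,50,50,50],
)

```text
time_s: 47.7
eef_pos: [0.5731, -0.3393, 0.1642]
eef_rot: [-0.0, 0.923, 0.384, -0.0]
wrist_force: [-1.1, 0.6, -0.1]
opening: 0.5
grasp_force: 0.0
```

Emit:
send_rows(
  dr=[
    [0,0,0],
    [0,0,0],
    [0,0,0],
    [0,0,0],
    [0,0,0],
    [0,0,0],
    [0,0,0],
    [0,0,0],
  ],
  xyz=[
    [0,0,0],
    [0,0,0],
    [0,0,0],
    [0,0,0],
    [0,0,0],
    [0,0,0],
    [0,0,0],
    [0,0,0],
  ],
  jaw=[50,50,50,50,50,50,50,50],
)

```text
time_s: 48.7
eef_pos: [0.573, -0.3373, 0.1653]
eef_rot: [-0.0, 0.922, 0.387, 0.0]
wrist_force: [0.7, 0.2, 0.7]
opening: 0.494
grasp_force: 0.0
```

```bash
python3 -c "
from h import *
go('FR',45.5,.112)"
```

```text
t 48.7 p [ 0.573  -0.3373  0.1653] z [-0.  0. -1.] yaw_y -44.50871915350325 F [0.6847 0.2279 0.7149] open 0.494 g 0.0 q [-0.7102  0.4544  1.4341  0.      1.2531  0.0666]
shift cm [0.03 0.05 5.33] wz units -0.0014531922505392593 other 29.99854680774946
```

Emit:
send_rows(
  dr=[
    [0,0,0],
    [0,0,0],
    [0,0,0],
    [0,0,0],
    [0,0,0],
    [0,0,0],
    [0,0,0],
    [0,0,0],
  ],
  xyz=[
    [0,0,2],
    [0,0,3.7],
    [0,0,4.8],
    [0,0,5.3],
    [0,0,5.3],
    [0,0,5.3],
    [0,0,5.3],
    [0,0,5.3],
  ],
  jaw=[50,50,50,50,50,0,0,0],
)

```text
time_s: 49.7
eef_pos: [0.5747, -0.3391, 0.1135]
eef_rot: [0.003, 0.922, 0.387, 0.001]
wrist_force: [5.8, -5.4, -4.0]
opening: 0.08
grasp_force: 61.4
```

Emit:
send_rows(
  dr=[
    [0,0,0],
    [0,0,0],
    [0,0,0.5],
    [0,0,1.2],
    [0,0,2],
    [0,0,3],
    [0,0,4],
    [0,0,5],
  ],
  xyz=[
    [0,0,0],
    [0,0,0],
    [0,0,0],
    [0,0,0],
    [0,0,0],
    [0,0,0],
    [0,0,0],
    [0,0,0],
  ],
  jaw=[0,0,0,0,0,0,0,0],
)

```text
time_s: 50.7
eef_pos: [0.5745, -0.3386, 0.1135]
eef_rot: [0.002, 0.991, 0.133, 0.002]
wrist_force: [4.3, -2.6, -1.8]
opening: 0.087
grasp_force: 61.7
```

```bash
python3 -c "
from h import *
st();print(ctrl.get_obs()['torque']);tool([*W['FR'],.112])"
```

```text
t 50.7 p [ 0.5745 -0.3386  0.1135] z [ 0.0039 -0.003  -1.    ] yaw_y -74.71407693734716 F [ 4.2697 -2.6264 -1.8371] open 0.087 g 61.70468330383301 q [-0.7103  0.5147  1.4614  0.0003  1.1605  0.5936]
[-0.3368 -0.6439  0.109 ]
shift cm [-0.06 -0.13  0.15]
```

Emit:
send_rows(
  dr=[
    [0,0,0.7],
    [0,0,1.5],
    [0,0,2.5],
    [0,0,3.5],
    [0,0,4.5],
    [0,0,5.5],
    [0,0,5.5],
    [0,0,5.5],
  ],
  xyz=[
    [0,0,0],
    [0,0,0],
    [0,0,0],
    [0,0,0],
    [0,0,0],
    [0,0,0],
    [0,0,0],
    [0,0,0],
  ],
  jaw=[0,0,0,0,0,0,0,0],
)

```text
time_s: 51.7
eef_pos: [0.5745, -0.3379, 0.1135]
eef_rot: [0.001, 0.988, -0.151, 0.002]
wrist_force: [5.8, -1.0, -0.1]
opening: 0.086
grasp_force: 61.9
```

Emit:
send_rows(
  dr=[
    [0,0,0],
    [0,0,0],
    [0,0,0],
    [0,0,0],
    [0,0,0],
    [0,0,0],
    [0,0,0],
    [0,0,0],
  ],
  xyz=[
    [0,0,0],
    [0,0,0],
    [0,0,0],
    [0,0,-1],
    [0,0,-3],
    [0,0,-5],
    [0,0,-6],
    [0,0,-6],
  ],
  jaw=[30,50,50,50,50,50,50,50],
)

```text
time_s: 52.7
eef_pos: [0.5736, -0.3378, 0.1741]
eef_rot: [0.001, 0.988, -0.152, 0.001]
wrist_force: [-0.3, 0.4, 0.1]
opening: 0.501
grasp_force: 0.0
```

```bash
sed -i 's/^W=.*/W={"NL":(.458,-.0540),"FR":(.575,-.3388),"NR":(.437,-.3285),"FL":(.595,-.0655)}/' h.py; python3 -c "
from h import *
go('NR',61.6)"
```

```text
t 52.7 p [ 0.5736 -0.3378  0.1741] z [ 0.0022 -0.0018 -1.    ] yaw_y -107.50574921882817 F [-0.2896  0.4231  0.0897] open 0.501 g 0.0 q [-0.7101  0.4451  1.4283  0.      1.2654  1.1662]
shift cm [-13.31   3.22   1.37] wz units -13.184291536471356 other 16.815708463528644
```

Emit:
send_rows(
  dr=[
    [0,0,-1.7],
    [0,0,-3.4],
    [0,0,-5.1],
    [0,0,-6.8],
    [0,0,-8.5],
    [0,0,-10.2],
    [0,0,-11.9],
    [0,0,-13.18],
  ],
  xyz=[
    [-2,0.5,0],
    [-4,1,0],
    [-6,1.5,0],
    [-8,2,0],
    [-10,2.5,0],
    [-12,3,0],
    [-13.3,3.2,0],
    [-13.3,3.2,0.6],
  ],
  jaw=[50,50,50,50,50,50,50,50],
)

```text
time_s: 53.7
eef_pos: [0.4355, -0.3275, 0.1658]
eef_rot: [-0.0, 0.858, 0.514, -0.0]
wrist_force: [0.2, -1.0, -0.8]
opening: 0.501
grasp_force: 0.0
```

Emit:
send_rows(
  dr=[
    [0,0,0],
    [0,0,0],
    [0,0,0],
    [0,0,0],
    [0,0,0],
    [0,0,0],
    [0,0,0],
    [0,0,0],
  ],
  xyz=[
    [0,0,0],
    [0,0,0],
    [0,0,0],
    [0,0,0],
    [0,0,0],
    [0,0,0],
    [0,0,0],
    [0,0,0],
  ],
  jaw=[50,50,50,50,50,50,50,50],
)

```text
time_s: 54.7
eef_pos: [0.4365, -0.3278, 0.1663]
eef_rot: [-0.0, 0.859, 0.512, 0.0]
wrist_force: [-0.8, 0.4, 0.8]
opening: 0.5
grasp_force: 0.0
```

```bash
python3 -c "
from h import *
go('NR',61.6,.1125)"
```

```text
t 54.7 p [ 0.4365 -0.3278  0.1663] z [ 0.  0. -1.] yaw_y -28.434370102263795 F [-0.7682  0.4316  0.7674] open 0.5 g 0.0 q [-0.8617  0.208   1.7558  0.      1.1779 -0.3654]
shift cm [-0.04  0.08  5.38] wz units -0.005728350377302543 other 29.9942716496227
```

Emit:
send_rows(
  dr=[
    [0,0,0],
    [0,0,0],
    [0,0,0],
    [0,0,0],
    [0,0,0],
    [0,0,0],
    [0,0,0],
    [0,0,0],
  ],
  xyz=[
    [0,0,2],
    [0,0,3.7],
    [0,0,4.8],
    [0,0,5.4],
    [0,0,5.4],
    [0,0,5.4],
    [0,0,5.4],
    [0,0,5.4],
  ],
  jaw=[50,50,50,50,50,0,0,0],
)

```text
time_s: 55.7
eef_pos: [0.4374, -0.3288, 0.1132]
eef_rot: [0.002, 0.859, 0.512, 0.0]
wrist_force: [2.4, -2.7, 0.1]
opening: 0.085
grasp_force: 61.1
```

Emit:
send_rows(
  dr=[
    [0,0,0],
    [0,0,0],
    [0,0,0.5],
    [0,0,1.2],
    [0,0,2],
    [0,0,3],
    [0,0,4],
    [0,0,5],
  ],
  xyz=[
    [0,0,0],
    [0,0,0],
    [0,0,0],
    [0,0,0],
    [0,0,0],
    [0,0,0],
    [0,0,0],
    [0,0,0],
  ],
  jaw=[0,0,0,0,0,0,0,0],
)

```text
time_s: 56.7
eef_pos: [0.437, -0.3283, 0.1131]
eef_rot: [0.001, 0.963, 0.27, 0.0]
wrist_force: [2.0, -1.2, 4.1]
opening: 0.087
grasp_force: 61.6
```

Emit:
send_rows(
  dr=[
    [0,0,0.7],
    [0,0,1.5],
    [0,0,2.5],
    [0,0,3.5],
    [0,0,4.5],
    [0,0,5.5],
    [0,0,5.5],
    [0,0,5.5],
  ],
  xyz=[
    [0,0,0],
    [0,0,0],
    [0,0,0],
    [0,0,0],
    [0,0,0],
    [0,0,0],
    [0,0,0],
    [0,0,0],
  ],
  jaw=[0,0,0,0,0,0,0,0],
)

```text
time_s: 57.7
eef_pos: [0.4369, -0.3276, 0.1131]
eef_rot: [-0.0, 1.0, -0.013, 0.0]
wrist_force: [1.9, 1.9, 5.5]
opening: 0.09
grasp_force: 61.9
```

Emit:
send_rows(
  dr=[
    [0,0,0],
    [0,0,0],
    [0,0,0],
    [0,0,0],
    [0,0,0],
    [0,0,0],
    [0,0,0],
    [0,0,0],
  ],
  xyz=[
    [0,0,0],
    [0,0,0],
    [0,0,0],
    [0,0,-1],
    [0,0,-3],
    [0,0,-5],
    [0,0,-6],
    [0,0,-6],
  ],
  jaw=[30,50,50,50,50,50,50,50],
)

```text
time_s: 58.7
eef_pos: [0.4369, -0.3282, 0.1732]
eef_rot: [0.001, 1.0, -0.012, 0.001]
wrist_force: [-0.4, -0.2, -0.9]
opening: 0.501
grasp_force: 0.0
```

```bash
python3 -c "
from h import *
go('FL',26.6)"
```

```text
t 58.7 p [ 0.4369 -0.3282  0.1732] z [ 0.0012 -0.0014 -1.    ] yaw_y -91.42926857252718 F [-0.4473 -0.2298 -0.8687] open 0.501 g 0.0 q [-0.8616  0.1991  1.7508 -0.      1.1898  0.7341]
shift cm [ 15.15 -26.66   1.3 ] wz units -4.67154476208786 other 25.328455237912138
```

Emit:
send_rows(
  dr=[
    [0,0,-0.8],
    [0,0,-1.6],
    [0,0,-2.4],
    [0,0,-3.2],
    [0,0,-4],
    [0,0,-4.67],
    [0,0,-4.67],
    [0,0,-4.67],
  ],
  xyz=[
    [2.3,-4,0],
    [4.6,-8,0],
    [6.8,-12,0],
    [9.1,-16,0],
    [11.4,-20,0],
    [13.7,-24,0],
    [15.15,-26.65,0],
    [15.15,-26.65,0.6],
  ],
  jaw=[50,50,50,50,50,50,50,50],
)

```text
time_s: 59.7
eef_pos: [0.595, -0.0632, 0.1655]
eef_rot: [-0.0, 0.973, 0.231, -0.0]
wrist_force: [1.4, -0.2, -0.0]
opening: 0.499
grasp_force: 0.0
```

Emit:
send_rows(
  dr=[
    [0,0,0],
    [0,0,0],
    [0,0,0],
    [0,0,0],
    [0,0,0],
    [0,0,0],
    [0,0,0],
    [0,0,0],
  ],
  xyz=[
    [0,0,0],
    [0,0,0],
    [0,0,0],
    [0,0,0],
    [0,0,0],
    [0,0,0],
    [0,0,0],
    [0,0,0],
  ],
  jaw=[50,50,50,50,50,50,50,50],
)

```text
time_s: 60.7
eef_pos: [0.5946, -0.0652, 0.1663]
eef_rot: [0.0, 0.973, 0.23, -0.0]
wrist_force: [0.5, -0.3, -0.1]
opening: 0.503
grasp_force: 0.0
```

```bash
python3 -c "
from h import *
go('FL',26.6,.1125)"
```

```text
t 60.7 p [ 0.5946 -0.0652  0.1663] z [-0. -0. -1.] yaw_y -63.403897230800474 F [ 0.5276 -0.2884 -0.1251] open 0.503 g 0.0 q [-0.3073  0.3166  1.6194 -0.      1.2055  0.7993]
shift cm [0.02 0.05 5.38] wz units -0.0006495384667503506 other 29.99935046153325
```

Emit:
send_rows(
  dr=[
    [0,0,0],
    [0,0,0],
    [0,0,0],
    [0,0,0],
    [0,0,0],
    [0,0,0],
    [0,0,0],
    [0,0,0],
  ],
  xyz=[
    [0,0,2],
    [0,0,3.7],
    [0,0,4.8],
    [0,0,5.4],
    [0,0,5.4],
    [0,0,5.4],
    [0,0,5.4],
    [0,0,5.4],
  ],
  jaw=[50,50,50,50,50,0,0,0],
)

```text
time_s: 61.7
eef_pos: [0.5954, -0.0661, 0.1132]
eef_rot: [0.001, 0.973, 0.23, 0.001]
wrist_force: [0.5, -4.6, 2.4]
opening: 0.086
grasp_force: 60.8
```

Emit:
send_rows(
  dr=[
    [0,0,0],
    [0,0,0],
    [0,0,0.5],
    [0,0,1.2],
    [0,0,2],
    [0,0,3],
    [0,0,4],
    [0,0,5],
  ],
  xyz=[
    [0,0,0],
    [0,0,0],
    [0,0,0],
    [0,0,0],
    [0,0,0],
    [0,0,0],
    [0,0,0],
    [0,0,0],
  ],
  jaw=[0,0,0,0,0,0,0,0],
)

```text
time_s: 62.7
eef_pos: [0.5952, -0.0651, 0.1132]
eef_rot: [-0.0, 1.0, -0.031, 0.001]
wrist_force: [-1.2, -1.4, 5.0]
opening: 0.091
grasp_force: 61.4
```

Emit:
send_rows(
  dr=[
    [0,0,0.7],
    [0,0,1.5],
    [0,0,2.5],
    [0,0,3.5],
    [0,0,4.5],
    [0,0,5.5],
    [0,0,5.5],
    [0,0,5.5],
  ],
  xyz=[
    [0,0,0],
    [0,0,0],
    [0,0,0],
    [0,0,0],
    [0,0,0],
    [0,0,0],
    [0,0,0],
    [0,0,0],
  ],
  jaw=[0,0,0,0,0,0,0,0],
)

```text
time_s: 63.7
eef_pos: [0.5956, -0.0641, 0.1132]
eef_rot: [-0.001, 0.95, -0.311, 0.001]
wrist_force: [1.9, 2.6, 5.3]
opening: 0.093
grasp_force: 61.4
```

Emit:
send_rows(
  dr=[
    [0,0,0],
    [0,0,0],
    [0,0,0],
    [0,0,0],
    [0,0,0],
    [0,0,0],
    [0,0,0],
    [0,0,0],
  ],
  xyz=[
    [0,0,0],
    [0,0,0],
    [0,0,0],
    [0,0,-1],
    [0,0,-4],
    [0,0,-8],
    [0,0,-12],
    [0,0,-15],
  ],
  jaw=[30,50,50,50,50,50,50,50],
)

```text
time_s: 64.7
eef_pos: [0.5951, -0.0654, 0.2652]
eef_rot: [-0.0, 0.95, -0.312, 0.001]
wrist_force: [0.2, -0.2, -0.2]
opening: 0.5
grasp_force: 0.0
```

```bash
python3 -c "
from h import *
st();tool([.40,-.19,.26])"
```

```text
t 64.7 p [ 0.5951 -0.0654  0.2652] z [ 0.0025 -0.0008 -1.    ] yaw_y -126.40397998895038 F [ 0.2062 -0.2353 -0.2463] open 0.5 g 0.0 q [-0.3075  0.219   1.5314 -0.      1.3886  1.8987]
shift cm [-8.3  21.61  0.48]
```

Emit:
send_rows(
  dr=[
    [0,0,-1.65],
    [0,0,-3.3],
    [0,0,-5],
    [0,0,-6.7],
    [0,0,-8.4],
    [0,0,-10.1],
    [0,0,-11.8],
    [0,0,-13.5],
  ],
  xyz=[
    [-1.5,4,0],
    [-3,8,0],
    [-4.5,12,0],
    [-6,16,0],
    [-7,19,0],
    [-8.3,21.6,0],
    [-10.5,23.5,0],
    [-12.5,25,0],
  ],
  jaw=[50,50,50,50,50,50,50,50],
)

```text
time_s: 65.7
eef_pos: [0.3446, -0.1924, 0.2629]
eef_rot: [0.0, 0.924, 0.382, 0.0]
wrist_force: [0.9, -0.1, 0.8]
opening: 0.498
grasp_force: 0.0
```

Emit:
send_rows(
  dr=[
    [0,0,-1.65],
    [0,0,-3.3],
    [0,0,-5],
    [0,0,-6.7],
    [0,0,-8.4],
    [0,0,-10.1],
    [0,0,-11.8],
    [0,0,-13],
  ],
  xyz=[
    [0,0,0],
    [0,0,0],
    [0,0,0],
    [0,0,0],
    [0,0,0],
    [0,0,0],
    [0,0,0],
    [0,0,0],
  ],
  jaw=[50,50,50,50,50,50,50,50],
)

```text
time_s: 66.7
eef_pos: [0.3456, -0.1922, 0.263]
eef_rot: [0.0, 0.478, 0.878, -0.0]
wrist_force: [-0.8, 0.6, -0.2]
opening: 0.501
grasp_force: 0.0
```

```bash
python3 -c "
from h import *
wings('pics/w1.png');go('NL',-57.2)"
```

```text
t 66.75 p [ 0.3456 -0.1923  0.263 ] z [ 0.0006 -0.0008 -1.    ] yaw_y 33.11373716628604 F [ 0.6922  0.022  -0.621 ] open 0.5 g 0.0 q [-0.8101 -0.2646  2.0098 -0.0001  1.3954 -1.388 ]
shift cm [ 5.45 16.97 10.29] wz units 0.052289527714339805 other -29.94771047228566
```

View pics/w1.png

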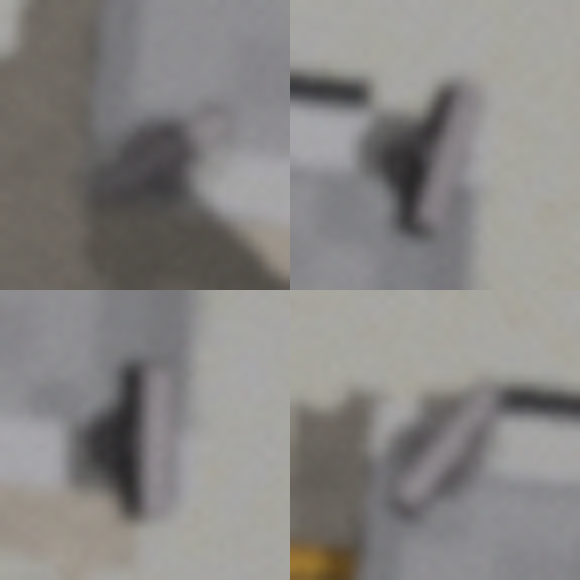

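All four wings have turned about 63° clockwise, consistent with the headings at release. Second pass, near-left first.

Emit:
send_rows(
  dr=[
    [0,0,0.05],
    [0,0,0.05],
    [0,0,0.05],
    [0,0,0.05],
    [0,0,0.05],
    [0,0,0.05],
    [0,0,0.05],
    [0,0,0.05],
  ],
  xyz=[
    [1.3,4,1],
    [2.6,8,3],
    [3.9,12,6],
    [5.2,16,9],
    [5.45,17,9.5],
    [5.45,17,9.5],
    [5.45,17,9.5],
    [5.45,17,9.5],
  ],
  jaw=[50,50,50,50,50,50,50,50],
)

```text
time_s: 67.75
eef_pos: [0.4597, -0.0558, 0.1683]
eef_rot: [0.001, 0.483, 0.875, 0.0]
wrist_force: [0.1, -0.7, 0.2]
opening: 0.498
grasp_force: 0.0
```

```bash
python3 -c "
from h import *
go('NL',-57.2,.1125)"
```

```text
t 67.75 p [ 0.4597 -0.0558  0.1683] z [ 0.0017 -0.0009 -1.    ] yaw_y 32.191227045568866 F [ 0.1471 -0.7255  0.1749] open 0.498 g 0.0 q [-0.3779  0.0213  1.959  -0.0002  1.1594 -0.9396]
shift cm [ 0.25 -0.05  5.58] wz units -0.10146215907185337 other 29.898537840928146
```

Emit:
send_rows(
  dr=[
    [0,0,-0.1],
    [0,0,-0.1],
    [0,0,-0.1],
    [0,0,-0.1],
    [0,0,-0.1],
    [0,0,-0.1],
    [0,0,-0.1],
    [0,0,-0.1],
  ],
  xyz=[
    [0.15,0,2],
    [0.15,0,3.7],
    [0.15,0,5],
    [0.15,0,5.6],
    [0.15,0,5.6],
    [0.15,0,5.6],
    [0.15,0,5.6],
    [0.15,0,5.6],
  ],
  jaw=[50,50,50,50,50,0,0,0],
)

```text
time_s: 68.75
eef_pos: [0.4591, -0.0536, 0.1119]
eef_rot: [0.0, 0.478, 0.878, 0.0]
wrist_force: [-1.1, 0.5, 4.9]
opening: 0.085
grasp_force: 60.2
```

Emit:
send_rows(
  dr=[
    [0,0,0],
    [0,0,0.7],
    [0,0,2],
    [0,0,3.5],
    [0,0,5],
    [0,0,6.5],
    [0,0,8],
    [0,0,9],
  ],
  xyz=[
    [0,0,0],
    [0,0,0],
    [0,0,0],
    [0,0,0],
    [0,0,0],
    [0,0,0],
    [0,0,0],
    [0,0,0],
  ],
  jaw=[0,0,0,0,0,0,0,0],
)

```text
time_s: 69.75
eef_pos: [0.46, -0.0535, 0.112]
eef_rot: [0.001, 0.826, 0.564, 0.001]
wrist_force: [2.7, 0.4, 2.3]
opening: 0.09
grasp_force: 59.8
```

```bash
python3 -c "
from h import *
st();print(ctrl.get_obs()['torque'])"
```

```text
t 69.75 p [ 0.46   -0.0535  0.112 ] z [ 0.0031 -0.0005 -1.    ] yaw_y -21.337257151309803 F [2.7239 0.4094 2.3339] open 0.09 g 59.83057379722595 q [-0.3735  0.1117  1.997   0.0008  1.0299 -0.0015]
[ 0.2248 -0.402   0.108 ]
```

Emit:
send_rows(
  dr=[
    [0,0,0.3],
    [0,0,0.6],
    [0,0,0.9],
    [0,0,1.2],
    [0,0,1.5],
    [0,0,1.8],
    [0,0,2.1],
    [0,0,2.4],
  ],
  xyz=[
    [0,0,0],
    [0,0,0],
    [0,0,0],
    [0,0,0],
    [0,0,0],
    [0,0,0],
    [0,0,0],
    [0,0,0],
  ],
  jaw=[0,0,0,0,0,0,0,0],
)

```text
time_s: 70.75
eef_pos: [0.4602, -0.0537, 0.112]
eef_rot: [0.001, 0.889, 0.458, 0.001]
wrist_force: [5.7, 1.3, 0.4]
opening: 0.09
grasp_force: 59.9
```

```bash
python3 -c "
from h import *
st();print(ctrl.get_obs()['torque'])"
```

```text
t 70.75 p [ 0.4602 -0.0537  0.112 ] z [ 0.0035 -0.0006 -1.    ] yaw_y -35.51902455489518 F [5.7197 1.2721 0.3695] open 0.09 g 59.938191175460815 q [-0.3737  0.1118  1.9968  0.0008  1.0295  0.2458]
[ 0.2216 -0.9735  0.3076]
```

Emit:
send_rows(
  dr=[
    [0,0,0.2],
    [0,0,0.4],
    [0,0,0.6],
    [0,0,0.8],
    [0,0,1],
    [0,0,1],
    [0,0,1],
    [0,0,1],
  ],
  xyz=[
    [0,0,0],
    [0,0,0],
    [0,0,0],
    [0,0,0],
    [0,0,0],
    [0,0,0],
    [0,0,0],
    [0,0,0],
  ],
  jaw=[0,0,0,0,0,0,0,0],
)

```text
time_s: 71.75
eef_pos: [0.4602, -0.0537, 0.1121]
eef_rot: [0.001, 0.911, 0.413, 0.001]
wrist_force: [6.7, 2.6, 1.3]
opening: 0.089
grasp_force: 82.0
```

```bash
python3 -c "
from h import *
st();print(ctrl.get_obs()['torque'])"
```

```text
t 71.75 p [ 0.4602 -0.0537  0.1121] z [ 0.0034 -0.0015 -1.    ] yaw_y -41.254967657617215 F [6.684  2.6498 1.3177] open 0.089 g 81.99404194951057 q [-0.373   0.1117  1.9967 -0.0002  1.0295  0.3471]
[ 0.3218 -1.0753  1.6293]
```

The torque of 1.6 N m shows near-left is at its stop. Far-right is next.

Emit:
send_rows(
  dr=[
    [0,0,0],
    [0,0,0],
    [0,0,0],
    [0,0,0],
    [0,0,0],
    [0,0,0],
    [0,0,0],
    [0,0,0],
  ],
  xyz=[
    [0,0,0],
    [0,0,0],
    [0,0,0],
    [0,0,-1],
    [0,0,-3],
    [0,0,-5],
    [0,0,-6],
    [0,0,-6],
  ],
  jaw=[30,50,50,50,50,50,50,50],
)

```text
time_s: 72.75
eef_pos: [0.4592, -0.0536, 0.1721]
eef_rot: [0.001, 0.912, 0.411, 0.001]
wrist_force: [0.1, -0.7, 0.2]
opening: 0.503
grasp_force: 0.0
```

```bash
python3 -c "
from h import *
go('FR',-17.5)"
```

```text
t 72.75 p [ 0.4592 -0.0536  0.1721] z [ 0.0017 -0.0007 -1.    ] yaw_y -41.51135249049274 F [ 0.1298 -0.6879  0.2138] open 0.503 g 0.0 q [-0.3739  0.0141  1.9577  0.      1.1679  0.3506]
shift cm [-13.68  27.57   1.25] wz units 10.998107918251206 other -19.001892081748792
```

Emit:
send_rows(
  dr=[
    [0,0,1.5],
    [0,0,3],
    [0,0,4.5],
    [0,0,6],
    [0,0,7.5],
    [0,0,9],
    [0,0,10.5],
    [0,0,11],
  ],
  xyz=[
    [-1.9,3.9,0],
    [-3.8,7.8,0],
    [-5.7,11.7,0],
    [-7.6,15.6,0],
    [-9.5,19.5,0],
    [-11.4,23.4,0],
    [-13.2,27,0],
    [-13.7,27.55,0.6],
  ],
  jaw=[50,50,50,50,50,50,50,50],
)

```text
time_s: 73.75
eef_pos: [0.5744, -0.3412, 0.1642]
eef_rot: [0.0, 0.988, -0.155, -0.0]
wrist_force: [-0.9, 1.6, -0.0]
opening: 0.497
grasp_force: 0.0
```

Emit:
send_rows(
  dr=[
    [0,0,0],
    [0,0,0],
    [0,0,0],
    [0,0,0],
    [0,0,0],
    [0,0,0],
    [0,0,0],
    [0,0,0],
  ],
  xyz=[
    [0,0,0],
    [0,0,0],
    [0,0,0],
    [0,0,0],
    [0,0,0],
    [0,0,0],
    [0,0,0],
    [0,0,0],
  ],
  jaw=[50,50,50,50,50,50,50,50],
)

```text
time_s: 74.75
eef_pos: [0.5742, -0.3386, 0.1653]
eef_rot: [0.0, 0.988, -0.152, -0.0]
wrist_force: [0.4, 0.7, 0.3]
opening: 0.498
grasp_force: 0.0
```

```bash
python3 -c "
from h import *
go('FR',-17.5,.1125)"
```

```text
t 74.75 p [ 0.5742 -0.3386  0.1653] z [-0. -0. -1.] yaw_y -107.51086951186983 F [0.4146 0.685  0.2719] open 0.498 g 0.0 q [-0.7105  0.4579  1.4291 -0.      1.2545  1.1659]
shift cm [ 0.08 -0.01  5.28] wz units -0.0018115853116366222 other 29.99818841468836
```

Emit:
send_rows(
  dr=[
    [0,0,0],
    [0,0,0],
    [0,0,0],
    [0,0,0],
    [0,0,0],
    [0,0,0],
    [0,0,0],
    [0,0,0],
  ],
  xyz=[
    [0.05,0,2],
    [0.05,0,3.7],
    [0.05,0,4.8],
    [0.05,0,5.3],
    [0.05,0,5.3],
    [0.05,0,5.3],
    [0.05,0,5.3],
    [0.05,0,5.3],
  ],
  jaw=[50,50,50,50,50,0,0,0],
)

```text
time_s: 75.75
eef_pos: [0.5753, -0.3385, 0.1133]
eef_rot: [-0.0, 0.988, -0.152, 0.001]
wrist_force: [1.3, 2.5, 4.6]
opening: 0.085
grasp_force: 59.8
```

Emit:
send_rows(
  dr=[
    [0,0,0],
    [0,0,0.7],
    [0,0,2],
    [0,0,3.5],
    [0,0,5],
    [0,0,6.5],
    [0,0,8],
    [0,0,9],
  ],
  xyz=[
    [0,0,0],
    [0,0,0],
    [0,0,0],
    [0,0,0],
    [0,0,0],
    [0,0,0],
    [0,0,0],
    [0,0,0],
  ],
  jaw=[0,0,0,0,0,0,0,0],
)

```text
time_s: 76.75
eef_pos: [0.5755, -0.3381, 0.1132]
eef_rot: [-0.001, 0.811, -0.586, 0.001]
wrist_force: [1.4, 4.1, 5.7]
opening: 0.09
grasp_force: 60.0
```

Emit:
send_rows(
  dr=[
    [0,0,0.2],
    [0,0,0.4],
    [0,0,0.6],
    [0,0,0.8],
    [0,0,1],
    [0,0,1.2],
    [0,0,1.3],
    [0,0,1.3],
  ],
  xyz=[
    [0,0,0],
    [0,0,0],
    [0,0,0],
    [0,0,0],
    [0,0,0],
    [0,0,0],
    [0,0,0],
    [0,0,0],
  ],
  jaw=[0,0,0,0,0,0,0,0],
)

```text
time_s: 77.75
eef_pos: [0.5756, -0.3381, 0.1133]
eef_rot: [-0.001, 0.77, -0.638, 0.001]
wrist_force: [1.3, 5.4, 5.6]
opening: 0.091
grasp_force: 60.0
```

```bash
python3 -c "
from h import *
st();print(ctrl.get_obs()['torque'])"
```

```text
t 77.75 p [ 0.5756 -0.3381  0.1133] z [ 0.0017  0.0004 -1.    ] yaw_y -169.29127022556293 F [1.2563 5.3767 5.6196] open 0.091 g 60.04110038280487 q [-0.7091  0.5186  1.4562  0.0015  1.1658  2.245 ]
[ 0.8296 -0.1818 -0.0365]
```

Emit:
send_rows(
  dr=[
    [0,0,0.2],
    [0,0,0.4],
    [0,0,0.6],
    [0,0,0.8],
    [0,0,1],
    [0,0,1.2],
    [0,0,1.2],
    [0,0,1.2],
  ],
  xyz=[
    [0,0,0],
    [0,0,0],
    [0,0,0],
    [0,0,0],
    [0,0,0],
    [0,0,0],
    [0,0,0],
    [0,0,0],
  ],
  jaw=[0,0,0,0,0,0,0,0],
)

```text
time_s: 78.75
eef_pos: [0.5757, -0.3381, 0.1133]
eef_rot: [-0.001, 0.728, -0.685, 0.001]
wrist_force: [1.9, 4.7, 5.9]
opening: 0.086
grasp_force: 60.0
```

```bash
python3 -c "
from h import *
st();print(ctrl.get_obs()['torque'])"
```

```text
t 78.75 p [ 0.5757 -0.3381  0.1133] z [ 0.0019  0.0004 -1.    ] yaw_y -176.49322709617743 F [1.877  4.7133 5.8995] open 0.086 g 60.019991397857666 q [-0.7091  0.5186  1.4561  0.0017  1.1657  2.3706]
[ 0.8737 -0.2523 -0.0821]
```

Emit:
send_rows(
  dr=[
    [0,0,0.2],
    [0,0,0.4],
    [0,0,0.6],
    [0,0,0.8],
    [0,0,1],
    [0,0,1.2],
    [0,0,1.2],
    [0,0,1.2],
  ],
  xyz=[
    [0,0,0],
    [0,0,0],
    [0,0,0],
    [0,0,0],
    [0,0,0],
    [0,0,0],
    [0,0,0],
    [0,0,0],
  ],
  jaw=[0,0,0,0,0,0,0,0],
)

```text
time_s: 79.75
eef_pos: [0.5757, -0.338, 0.1133]
eef_rot: [0.001, -0.685, 0.729, -0.001]
wrist_force: [2.6, 5.6, 5.5]
opening: 0.085
grasp_force: 64.1
```

```bash
python3 -c "
from h import *
st();print(ctrl.get_obs()['torque'])"
```

```text
t 79.75 p [ 0.5757 -0.338   0.1133] z [ 0.0016 -0.0001 -1.    ] yaw_y 176.43589402915003 F [2.579  5.5988 5.4695] open 0.085 g 64.06161546707153 q [-0.7087  0.5186  1.4561  0.0011  1.1656  2.4946]
[ 0.9283 -0.2445  0.9921]
```

Far-right is at its stop too. I'll release it and go to near-right.

Emit:
send_rows(
  dr=[
    [0,0,0.3],
    [0,0,0.3],
    [0,0,0.3],
    [0,0,0.3],
    [0,0,0.3],
    [0,0,0.3],
    [0,0,0.3],
    [0,0,0.3],
  ],
  xyz=[
    [0,0,0],
    [0,0,0],
    [0,0,0],
    [0,0,0],
    [0,0,0],
    [0,0,-2],
    [0,0,-4],
    [0,0,-6],
  ],
  jaw=[0,0,30,50,50,50,50,50],
)

```text
time_s: 80.75
eef_pos: [0.5752, -0.3392, 0.1749]
eef_rot: [0.0, -0.672, 0.74, -0.001]
wrist_force: [0.7, 0.5, 0.3]
opening: 0.502
grasp_force: 0.0
```

```bash
python3 -c "
from h import *
go('NR',-1.4)"
```

```text
t 80.75 p [ 0.5752 -0.3392  0.1749] z [ 0.0016 -0.0014 -1.    ] yaw_y 174.48453502251076 F [0.7367 0.5342 0.2964] open 0.502 g 0.0 q [-0.7102  0.4489  1.4211 -0.      1.2694  2.5276]
shift cm [ 0.26 13.86  1.47] wz units 14.314089170418457 other -15.685910829581543
```

Emit:
send_rows(
  dr=[
    [0,0,-1.7],
    [0,0,-3.4],
    [0,0,-5.1],
    [0,0,-6.8],
    [0,0,-8.5],
    [0,0,-10.2],
    [0,0,-11.9],
    [0,0,-13.6],
  ],
  xyz=[
    [0,2,0],
    [0.1,4,0],
    [0.1,6,0],
    [0.2,8,0],
    [0.2,10,0],
    [0.3,12,0],
    [0.3,13.8,0],
    [0.26,13.85,0.6],
  ],
  jaw=[50,50,50,50,50,50,50,50],
)

```text
time_s: 81.75
eef_pos: [0.4362, -0.3287, 0.1684]
eef_rot: [0.001, 0.993, -0.119, 0.001]
wrist_force: [-0.0, -0.3, 0.1]
opening: 0.501
grasp_force: 0.0
```

Emit:
send_rows(
  dr=[
    [0,0,-1.5],
    [0,0,-2.1],
    [0,0,-2.1],
    [0,0,-2.1],
    [0,0,-2.1],
    [0,0,-2.1],
    [0,0,-2.1],
    [0,0,-2.1],
  ],
  xyz=[
    [0,0,0],
    [0,0,0],
    [0,0,0],
    [0,0,0],
    [0,0,0],
    [0,0,0],
    [0,0,0],
    [0,0,0],
  ],
  jaw=[50,50,50,50,50,50,50,50],
)

```text
time_s: 82.75
eef_pos: [0.4365, -0.328, 0.1662]
eef_rot: [-0.0, 1.0, -0.011, -0.0]
wrist_force: [-1.1, -0.2, 0.0]
opening: 0.502
grasp_force: 0.0
```

```bash
python3 -c "
from h import *
go('NR',-1.4,.1125)"
```

```text
t 82.75 p [ 0.4365 -0.328   0.1662] z [-0.0001  0.0001 -1.    ] yaw_y -91.31543910141565 F [-1.0596 -0.2314  0.0388] open 0.502 g 0.0 q [-0.8618  0.2085  1.7553 -0.      1.1779  0.7319]
shift cm [0.05 0.05 5.37] wz units 0.014093483097394091 other -29.985906516902606
```

Emit:
send_rows(
  dr=[
    [0,0,0],
    [0,0,0],
    [0,0,0],
    [0,0,0],
    [0,0,0],
    [0,0,0],
    [0,0,0],
    [0,0,0],
  ],
  xyz=[
    [0,0,2],
    [0,0,3.7],
    [0,0,4.8],
    [0,0,5.4],
    [0,0,5.4],
    [0,0,5.4],
    [0,0,5.4],
    [0,0,5.4],
  ],
  jaw=[50,50,50,50,50,0,0,0],
)

```text
time_s: 83.75
eef_pos: [0.4369, -0.3278, 0.113]
eef_rot: [-0.0, 1.0, -0.011, 0.0]
wrist_force: [-0.6, 4.0, 5.7]
opening: 0.088
grasp_force: 59.6
```

Emit:
send_rows(
  dr=[
    [0,0,0],
    [0,0,0.7],
    [0,0,2],
    [0,0,3.5],
    [0,0,5],
    [0,0,6.5],
    [0,0,8],
    [0,0,9],
  ],
  xyz=[
    [0,0,0],
    [0,0,0],
    [0,0,0],
    [0,0,0],
    [0,0,0],
    [0,0,0],
    [0,0,0],
    [0,0,0],
  ],
  jaw=[0,0,0,0,0,0,0,0],
)

```text
time_s: 84.75
eef_pos: [0.4374, -0.3268, 0.113]
eef_rot: [-0.001, 0.885, -0.466, 0.0]
wrist_force: [2.0, 8.3, 7.3]
opening: 0.083
grasp_force: 59.8
```

Emit:
send_rows(
  dr=[
    [0,0,0.2],
    [0,0,0.4],
    [0,0,0.6],
    [0,0,0.8],
    [0,0,1],
    [0,0,1.2],
    [0,0,1.3],
    [0,0,1.3],
  ],
  xyz=[
    [0,0,0],
    [0,0,0],
    [0,0,0],
    [0,0,0],
    [0,0,0],
    [0,0,0],
    [0,0,0],
    [0,0,0],
  ],
  jaw=[0,0,0,0,0,0,0,0],
)

```text
time_s: 85.75
eef_pos: [0.4375, -0.3267, 0.113]
eef_rot: [-0.001, 0.852, -0.523, 0.0]
wrist_force: [3.7, 8.0, 5.7]
opening: 0.091
grasp_force: 60.0
```

```bash
python3 -c "
from h import *
st();print(ctrl.get_obs()['torque'])"
```

```text
t 85.75 p [ 0.4375 -0.3267  0.113 ] z [ 0.0013  0.0017 -1.    ] yaw_y -153.0387802186371 F [3.7054 8.0162 5.7181] open 0.091 g 60.025872588157654 q [-0.8601  0.2828  1.7869  0.0024  1.0722  1.8098]
[ 1.2972 -0.3431  0.4689]
```

Emit:
send_rows(
  dr=[
    [0,0,0.2],
    [0,0,0.4],
    [0,0,0.6],
    [0,0,0.8],
    [0,0,1],
    [0,0,1],
    [0,0,1],
    [0,0,1],
  ],
  xyz=[
    [0,0,0],
    [0,0,0],
    [0,0,0],
    [0,0,0],
    [0,0,0],
    [0,0,0],
    [0,0,0],
    [0,0,0],
  ],
  jaw=[0,0,0,0,0,0,0,0],
)

```text
time_s: 86.75
eef_pos: [0.4375, -0.3267, 0.1131]
eef_rot: [-0.001, 0.825, -0.565, 0.0]
wrist_force: [1.7, 8.9, 7.9]
opening: 0.088
grasp_force: 84.9
```

```bash
python3 -c "
from h import *
st();print(ctrl.get_obs()['torque'])"
```

```text
t 86.75 p [ 0.4375 -0.3267  0.1131] z [ 0.0008  0.0011 -1.    ] yaw_y -158.86170009591933 F [1.7072 8.879  7.8989] open 0.088 g 84.94150009006262 q [-0.8596  0.2827  1.7868  0.0015  1.0723  1.9124]
[ 1.3004 -0.3397  1.7125]
```

Emit:
send_rows(
  dr=[
    [0,0,0],
    [0,0,0],
    [0,0,0],
    [0,0,0],
    [0,0,0],
    [0,0,0],
    [0,0,0],
    [0,0,0],
  ],
  xyz=[
    [0,0,0],
    [0,0,0],
    [0,0,0],
    [0,0,-1],
    [0,0,-3],
    [0,0,-5],
    [0,0,-6],
    [0,0,-6],
  ],
  jaw=[30,50,50,50,50,50,50,50],
)

```text
time_s: 87.75
eef_pos: [0.4369, -0.3285, 0.1732]
eef_rot: [0.0, 0.824, -0.567, 0.001]
wrist_force: [0.6, -0.2, -0.7]
opening: 0.502
grasp_force: 0.0
```

```bash
python3 -c "
from h import *
go('FL',-36.4)"
```

```text
t 87.75 p [ 0.4369 -0.3285  0.1732] z [ 0.0013 -0.0015 -1.    ] yaw_y -159.12290808442248 F [ 0.6103 -0.1547 -0.7455] open 0.502 g 0.0 q [-0.862   0.1995  1.7503  0.      1.1899  1.9152]
shift cm [-18.95 -24.15   1.3 ] wz units -5.453818014070418 other 24.546181985929582
```

Emit:
send_rows(
  dr=[
    [0,0,-1.7],
    [0,0,-3.4],
    [0,0,-5.1],
    [0,0,-6.8],
    [0,0,-8.5],
    [0,0,-10.2],
    [0,0,-11.9],
    [0,0,-13.6],
  ],
  xyz=[
    [-2.5,-3.2,0],
    [-5,-6.4,0],
    [-7.5,-9.5,0],
    [-10,-12.7,0],
    [-12.5,-15.9,0],
    [-15,-19.1,0],
    [-17.5,-22.3,0],
    [-18.95,-24.15,0],
  ],
  jaw=[50,50,50,50,50,50,50,50],
)

```text
time_s: 88.75
eef_pos: [0.5947, -0.0629, 0.1711]
eef_rot: [-0.0, 0.994, 0.112, -0.001]
wrist_force: [-0.6, -0.8, -0.7]
opening: 0.501
grasp_force: 0.0
```

Emit:
send_rows(
  dr=[
    [0,0,-1.7],
    [0,0,-3.4],
    [0,0,-5.1],
    [0,0,-6.8],
    [0,0,-8.5],
    [0,0,-10.2],
    [0,0,-11.9],
    [0,0,-13.6],
  ],
  xyz=[
    [0,0,0],
    [0,0,0],
    [0,0,0],
    [0,0,0],
    [0,0,0],
    [0,0,0],
    [0,0,0],
    [0,0,0],
  ],
  jaw=[50,50,50,50,50,50,50,50],
)

```text
time_s: 89.75
eef_pos: [0.594, -0.0648, 0.171]
eef_rot: [-0.001, 0.679, 0.734, -0.0]
wrist_force: [1.5, -0.4, 0.0]
opening: 0.503
grasp_force: 0.0
```

Emit:
send_rows(
  dr=[
    [0,0,-1.7],
    [0,0,-3.4],
    [0,0,-5.1],
    [0,0,-6.8],
    [0,0,-8.2],
    [0,0,-8.2],
    [0,0,-8.2],
    [0,0,-8.2],
  ],
  xyz=[
    [0,0,0],
    [0,0,0],
    [0,0,0],
    [0,0,0],
    [0,0,0],
    [0,0,0],
    [0,0,0],
    [0,0,0],
  ],
  jaw=[50,50,50,50,50,50,50,50],
)

```text
time_s: 90.75
eef_pos: [0.5945, -0.0649, 0.1721]
eef_rot: [-0.0, 0.316, 0.949, -0.0]
wrist_force: [0.1, 0.1, -0.3]
opening: 0.5
grasp_force: 0.0
```

```bash
python3 -c "
from h import *
go('FL',-36.4,.1125)"
```

```text
t 90.75 p [ 0.5945 -0.0649  0.1721] z [-0.0003  0.0001 -1.    ] yaw_y 53.19578819554489 F [ 0.0982  0.1479 -0.3028] open 0.5 g 0.0 q [-0.307   0.3098  1.6155 -0.      1.2166 -1.2354]
shift cm [-0.08 -0.02  5.96] wz units -0.06736863407585174 other 29.93263136592415
```

Emit:
send_rows(
  dr=[
    [0,0,0],
    [0,0,0],
    [0,0,0],
    [0,0,0],
    [0,0,0],
    [0,0,0],
    [0,0,0],
    [0,0,0],
  ],
  xyz=[
    [0,0,2],
    [0,0,4],
    [0,0,5.4],
    [0,0,5.9],
    [0,0,5.9],
    [0,0,5.9],
    [0,0,5.9],
    [0,0,5.9],
  ],
  jaw=[50,50,50,50,50,0,0,0],
)

```text
time_s: 91.75
eef_pos: [0.5957, -0.0644, 0.1143]
eef_rot: [0.001, 0.315, 0.949, 0.001]
wrist_force: [2.0, 4.3, 1.9]
opening: 0.088
grasp_force: 60.7
```

Emit:
send_rows(
  dr=[
    [0,0,0],
    [0,0,0.7],
    [0,0,2],
    [0,0,3.5],
    [0,0,5],
    [0,0,6.5],
    [0,0,8],
    [0,0,9],
  ],
  xyz=[
    [0,0,0],
    [0,0,0],
    [0,0,0],
    [0,0,0],
    [0,0,0],
    [0,0,0],
    [0,0,0],
    [0,0,0],
  ],
  jaw=[0,0,0,0,0,0,0,0],
)

```text
time_s: 92.75
eef_pos: [0.5969, -0.0637, 0.1144]
eef_rot: [0.001, 0.713, 0.701, 0.002]
wrist_force: [8.9, 7.7, -0.3]
opening: 0.086
grasp_force: 60.3
```

Emit:
send_rows(
  dr=[
    [0,0,0.2],
    [0,0,0.4],
    [0,0,0.6],
    [0,0,0.8],
    [0,0,1],
    [0,0,1.2],
    [0,0,1.3],
    [0,0,1.3],
  ],
  xyz=[
    [0,0,0],
    [0,0,0],
    [0,0,0],
    [0,0,0],
    [0,0,0],
    [0,0,0],
    [0,0,0],
    [0,0,0],
  ],
  jaw=[0,0,0,0,0,0,0,0],
)

```text
time_s: 93.75
eef_pos: [0.5971, -0.0637, 0.1144]
eef_rot: [0.002, 0.758, 0.653, 0.003]
wrist_force: [9.6, 8.1, -1.3]
opening: 0.087
grasp_force: 60.2
```

```bash
python3 -c "
from h import *
st();print(ctrl.get_obs()['torque'])"
```

```text
t 93.75 p [ 0.5971 -0.0637  0.1144] z [ 0.0061  0.0013 -1.    ] yaw_y -8.515758168575534 F [ 9.6132  8.0781 -1.3438] open 0.087 g 60.23697853088379 q [-0.3054  0.3842  1.6475  0.0035  1.1045 -0.1583]
[ 1.2368 -1.4471  0.0398]
```

Emit:
send_rows(
  dr=[
    [0,0,0.2],
    [0,0,0.4],
    [0,0,0.6],
    [0,0,0.8],
    [0,0,1],
    [0,0,1.2],
    [0,0,1.2],
    [0,0,1.2],
  ],
  xyz=[
    [0,0,0],
    [0,0,0],
    [0,0,0],
    [0,0,0],
    [0,0,0],
    [0,0,0],
    [0,0,0],
    [0,0,0],
  ],
  jaw=[0,0,0,0,0,0,0,0],
)

```text
time_s: 94.75
eef_pos: [0.5973, -0.0638, 0.1144]
eef_rot: [0.001, 0.797, 0.604, 0.003]
wrist_force: [10.6, 6.5, -1.4]
opening: 0.092
grasp_force: 60.1
```

```bash
python3 -c "
from h import *
st();print(ctrl.get_obs()['torque'])"
```

```text
t 94.75 p [ 0.5973 -0.0638  0.1144] z [ 0.0066  0.0013 -1.    ] yaw_y -15.71886233123163 F [10.6378  6.5354 -1.3612] open 0.092 g 60.13480246067047 q [-0.3054  0.3843  1.6473  0.0036  1.1041 -0.0326]
[ 1.3286 -1.6318  0.0014]
```

Emit:
send_rows(
  dr=[
    [0,0,0.2],
    [0,0,0.4],
    [0,0,0.6],
    [0,0,0.8],
    [0,0,1],
    [0,0,1.2],
    [0,0,1.2],
    [0,0,1.2],
  ],
  xyz=[
    [0,0,0],
    [0,0,0],
    [0,0,0],
    [0,0,0],
    [0,0,0],
    [0,0,0],
    [0,0,0],
    [0,0,0],
  ],
  jaw=[0,0,0,0,0,0,0,0],
)

```text
time_s: 95.75
eef_pos: [0.5975, -0.0637, 0.1144]
eef_rot: [0.002, 0.833, 0.554, 0.003]
wrist_force: [10.9, 6.1, -2.4]
opening: 0.085
grasp_force: 73.0
```

```bash
python3 -c "
from h import *
st();print(ctrl.get_obs()['torque'])"
```

```text
t 95.75 p [ 0.5975 -0.0637  0.1144] z [ 0.0068  0.0004 -1.    ] yaw_y -22.744700027307896 F [10.9492  6.0559 -2.4099] open 0.085 g 72.95742030255497 q [-0.3049  0.3844  1.6472  0.0027  1.1037  0.0909]
[ 1.2845 -1.7282  1.2829]
```

Stop reached (1.28 N m). I'll give it a small final nudge, release, withdraw and check.

Emit:
send_rows(
  dr=[
    [0,0,0.2],
    [0,0,0.2],
    [0,0,0.2],
    [0,0,0.2],
    [0,0,0.2],
    [0,0,0.2],
    [0,0,0.2],
    [0,0,0.2],
  ],
  xyz=[
    [0,0,0],
    [0,0,0],
    [0,0,0],
    [0,0,0],
    [0,0,0],
    [0,0,-3],
    [0,0,-7],
    [0,0,-12],
  ],
  jaw=[0,0,30,50,50,50,50,50],
)

```text
time_s: 96.75
eef_pos: [0.5935, -0.065, 0.2332]
eef_rot: [-0.001, 0.839, 0.544, -0.001]
wrist_force: [1.2, 0.3, 0.0]
opening: 0.497
grasp_force: 0.0
```

```bash
python3 -c "
from h import *
st();tool([.33,-.19,.27])"
```

```text
t 96.75 p [ 0.5935 -0.065   0.2332] z [-0.003   0.0007 -1.    ] yaw_y -24.142181544101124 F [1.2356 0.3055 0.0141] open 0.497 g 0.0 q [-0.3075  0.2462  1.5644 -0.0003  1.334   0.114 ]
shift cm [-22.19 -18.94  -3.61]
```

Emit:
send_rows(
  dr=[
    [0,0,0],
    [0,0,0],
    [0,0,0],
    [0,0,0],
    [0,0,0],
    [0,0,0],
    [0,0,0],
    [0,0,0],
  ],
  xyz=[
    [-3,-2.6,-2],
    [-6,-5.2,-3],
    [-9,-7.8,-3.5],
    [-12,-10.4,-3.5],
    [-15,-13,-3.5],
    [-18,-15.5,-3.5],
    [-21,-18,-3.5],
    [-22,-19,-3.5],
  ],
  jaw=[50,50,50,50,50,50,50,50],
)

```text
time_s: 97.75
eef_pos: [0.3299, -0.1887, 0.2682]
eef_rot: [0.0, 0.84, 0.543, -0.0]
wrist_force: [0.3, 0.4, -0.0]
opening: 0.505
grasp_force: 0.0
```

```bash
python3 -c "
from h import *
wings('pics/w2.png');a=cv2.imread('pics/w2.png')
s=ctrl.camera('scene')[130:300,130:340,::-1];t=ctrl.camera('top')[130:320,150:510,::-1]
a=cv2.resize(a,(380,380));b=np.vstack([cv2.resize(s,(400,290)),cv2.resize(t,(400,290))]);b[:0]=0
c=np.zeros((580,790,3),np.uint8);c[:380,:380]=a;c[:,390:]=b;cv2.imwrite('pics/fin.png',c)"
```

```text
(no output)
```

View pics/fin.png

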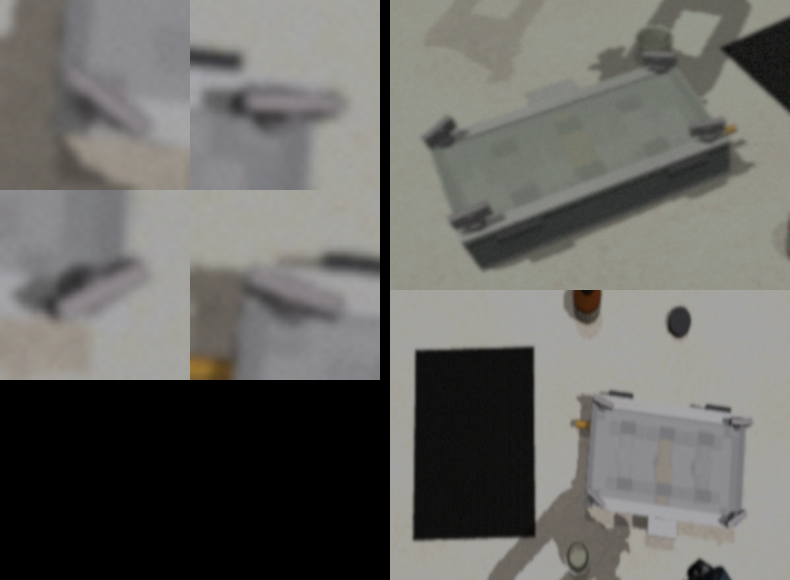

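The cover is flat, the mat is empty, all four wings are turned to their stops, and the cup (578,557), disc (679,320) and bottle are in place.

```bash
python3 -c "
from bench import ctrl
print(ctrl.hand_in())"
```

```text
the job is handed in; nothing more can be done
None
```

The job is handed in at about 98 s: all three shafts sit in their own V-blocks, the cover is closed, and all four wing screws were run in cross order, half-way and then to their stops; the bottle, cup and disc were not touched (the hand-in returned no verdict).

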